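Change the battery packs in the kitchen charging dock

TASK

Turn the isolator handle to off (red), lift the charged green packs out of the dock and stand them on the chopping board, and plug every flat orange pack fully home into the dock. Only then turn the handle to test (yellow), leave it there for a good two seconds, and turn it on to on (green). Never touch a pack while the power is not off, and leave the shakers and the bowl alone.

Things in the scene. Friction and masses are not known exactly. Their poses are not given: they have to be found in the camera images.
- charged_a: Charged battery pack, green tab; starts plugged into a bay. 66 x 50 x 86 mm; origin at the centre of its underside, z up, x along its length. Black plug foot 56 (x) x 40 (y) mm, 0 to 20 mm up; grey body 66 x 50 mm, 20 to 56 mm (its overhang is the shoulder); grip tab 40 (x) x 20 (y) mm, 56 to 86 mm, to pinch across y. Fits a bay either way round; 0.15 to 0.31 kg. May be absent.
- charged_b: Charged battery pack, green tab; starts plugged into a bay. 66 x 50 x 86 mm; origin at the centre of its underside, z up, x along its length. Black plug foot 56 (x) x 40 (y) mm, 0 to 20 mm up; grey body 66 x 50 mm, 20 to 56 mm (its overhang is the shoulder); grip tab 40 (x) x 20 (y) mm, 56 to 86 mm, to pinch across y. Fits a bay either way round; 0.15 to 0.31 kg. May be absent.
- charged_c: Charged battery pack, green tab; starts plugged into a bay. 66 x 50 x 86 mm; origin at the centre of its underside, z up, x along its length. Black plug foot 56 (x) x 40 (y) mm, 0 to 20 mm up; grey body 66 x 50 mm, 20 to 56 mm (its overhang is the shoulder); grip tab 40 (x) x 20 (y) mm, 56 to 86 mm, to pinch across y. Fits a bay either way round; 0.15 to 0.31 kg. May be absent.
- flat_a: Flat battery pack, orange tab; starts upright on the worktop. 66 x 50 x 86 mm; origin at the centre of its underside, z up, x along its length. Black plug foot 56 (x) x 40 (y) mm, 0 to 20 mm up; grey body 66 x 50 mm, 20 to 56 mm (its overhang is the shoulder); grip tab 40 (x) x 20 (y) mm, 56 to 86 mm, to pinch across y. Fits a bay either way round; 0.15 to 0.31 kg. May be absent.
- flat_b: Flat battery pack, orange tab; starts upright on the worktop. 66 x 50 x 86 mm; origin at the centre of its underside, z up, x along its length. Black plug foot 56 (x) x 40 (y) mm, 0 to 20 mm up; grey body 66 x 50 mm, 20 to 56 mm (its overhang is the shoulder); grip tab 40 (x) x 20 (y) mm, 56 to 86 mm, to pinch across y. Fits a bay either way round; 0.15 to 0.31 kg. May be absent.
- flat_c: Flat battery pack, orange tab; starts upright on the worktop. 66 x 50 x 86 mm; origin at the centre of its underside, z up, x along its length. Black plug foot 56 (x) x 40 (y) mm, 0 to 20 mm up; grey body 66 x 50 mm, 20 to 56 mm (its overhang is the shoulder); grip tab 40 (x) x 20 (y) mm, 56 to 86 mm, to pinch across y. Fits a bay either way round; 0.15 to 0.31 kg. May be absent.
- dock: White charging dock, 100 (x) x 245 (y) x 34 mm high, fixed to the worktop; origin at the centre of its underside. Three rectangular sockets (bays) in a row along y, 75 mm apart. A pack is fully home when its shoulder rests on the dock's top, its origin then 14 mm above the worktop and its x along the dock's x.
- bay_0 (a point): Centre of the mouth of bay 0, on the dock's top face, axes as the dock's. The hole is 59 (x) x 43 (y) mm and 24 mm deep with a 3 mm chamfer: 1.5 mm play on each side of a plug foot.
- bay_1 (a point): Centre of the mouth of bay 1, on the dock's top face, axes as the dock's. The hole is 59 (x) x 43 (y) mm and 24 mm deep with a 3 mm chamfer: 1.5 mm play on each side of a plug foot.
- bay_2 (a point): Centre of the mouth of bay 2, on the dock's top face, axes as the dock's. The hole is 59 (x) x 43 (y) mm and 24 mm deep with a 3 mm chamfer: 1.5 mm play on each side of a plug foot.
- isolator: Grey power isolator, base 96 x 96 x 36 mm, fixed to the worktop; origin at the centre of its underside; x points to the yellow test mark. Marks beside the round white dial: red = off (0.7 rad anticlockwise of x seen from above), yellow = test (along x), green = on (0.7 rad clockwise of x).
- handle (a joint): Turn of the isolator's handle, in rad, clockwise seen from above: 0 = off (pointer to red), 0.7 = test (yellow), 1.4 = on (green); stops at 0 and 1.4. It is stiff (about 0.12 N m) and stays where it is left. Starts on.
- handle_grip (a point): Point on the handle's axis at the height to grip, 74 mm above the worktop. The handle is an upright black bar 80 mm long (along this point's x) and 18 mm thick (y), 52 to 88 mm above the worktop, on a hub 44 mm across; pinch it across y from above. x points to the pointer end.
- handle_pointer (a point): The end of the handle with the white pointer stripe, 40 mm from the axis.
- board: Brown wooden chopping board, 178 (x) x 325 (y) x 18 mm, fixed; origin at the centre of its underside. Charged packs go here. Overhead, solid, to keep wrist and forearm in front of: a wall cabinet behind x = 0.58, y -0.30 to 0.15, from 0.49 m up, with an upright bar handle at x = 0.55, y = 0.11 from 0.55 m up; a built-in microwave behind x = 0.50, y below -0.31, from 0.49 m up.
- salt_shaker: Salt shaker, bystander, 44 mm across, 90 mm high; origin at the centre of its underside.
- pepper_shaker: Pepper shaker, bystander, 44 mm across, 90 mm high; origin at the centre of its underside.
- dip_bowl: Small speckled bowl, bystander, 105 mm across, 58 mm high; origin at the centre of its underside.
Mind the look-alikes: they are no part of the job. Leave any pink look-alike of the flat_c alone.

How it is judged:
On the way, in this order (a step that is already met when the one before it is completed fails the run):
1. the handle is turned to off (value of joint handle below 0.15 rad), for 0.3 s.
2. with the handle off, every green pack stands on the board and every orange pack is fully home in a bay (value of joint handle below 0.15 rad and (horizontal distance between flat_a and bay_0 below 0.006 m or horizontal distance between flat_a and bay_1 below 0.006 m or horizontal distance between flat_a and bay_2 below 0.006 m) and z of each of flat_a, flat_b, flat_c in the frame of dock below 0.017 m and angle between the x axis of each of flat_a, flat_b, flat_c and the x axis of dock, either way round below 0.12 rad and angle between each of flat_a, flat_b, flat_c's own z axis and vertical below 0.06 rad and (horizontal distance between flat_b and bay_0 below 0.006 m or horizontal distance between flat_b and bay_1 below 0.006 m or horizontal distance between flat_b and bay_2 below 0.006 m) and (horizontal distance between flat_c and bay_0 below 0.006 m or horizontal distance between flat_c and bay_1 below 0.006 m or horizontal distance between flat_c and bay_2 below 0.006 m) and x of charged_a in the frame of board between -0.08 and 0.08 m and y of charged_a in the frame of board between -0.15 and 0.15 m and z of charged_a in the frame of board between 0.012 and 0.024 m and angle between each of charged_a, charged_b, charged_c's own z axis and vertical below 0.1 rad and x of charged_b in the frame of board between -0.08 and 0.08 m and y of charged_b in the frame of board between -0.15 and 0.15 m and z of charged_b in the frame of board between 0.012 and 0.024 m and x of charged_c in the frame of board between -0.08 and 0.08 m and y of charged_c in the frame of board between -0.15 and 0.15 m and z of charged_c in the frame of board between 0.012 and 0.024 m), for 0.3 s.
3. the handle rests at test (value of joint handle between 0.5 and 0.9 rad and (horizontal distance between flat_a and bay_0 below 0.006 m or horizontal distance between flat_a and bay_1 below 0.006 m or horizontal distance between flat_a and bay_2 below 0.006 m) and z of each of flat_a, flat_b, flat_c in the frame of dock below 0.017 m and angle between the x axis of each of flat_a, flat_b, flat_c and the x axis of dock, either way round below 0.12 rad and angle between each of flat_a, flat_b, flat_c's own z axis and vertical below 0.06 rad and (horizontal distance between flat_b and bay_0 below 0.006 m or horizontal distance between flat_b and bay_1 below 0.006 m or horizontal distance between flat_b and bay_2 below 0.006 m) and (horizontal distance between flat_c and bay_0 below 0.006 m or horizontal distance between flat_c and bay_1 below 0.006 m or horizontal distance between flat_c and bay_2 below 0.006 m) and x of charged_a in the frame of board between -0.08 and 0.08 m and y of charged_a in the frame of board between -0.15 and 0.15 m and z of charged_a in the frame of board between 0.012 and 0.024 m and angle between each of charged_a, charged_b, charged_c's own z axis and vertical below 0.1 rad and x of charged_b in the frame of board between -0.08 and 0.08 m and y of charged_b in the frame of board between -0.15 and 0.15 m and z of charged_b in the frame of board between 0.012 and 0.024 m and x of charged_c in the frame of board between -0.08 and 0.08 m and y of charged_c in the frame of board between -0.15 and 0.15 m and z of charged_c in the frame of board between 0.012 and 0.024 m), for 1.2 s.
4. the handle is turned to on (value of joint handle above 1.25 rad), for 0.3 s.
At the end, for the whole second after the job is handed in: Handle at on (above 1.25 rad); every orange pack in a bay, within 6 mm of its centre, shoulder within 3 mm of the dock's top, square to it within 0.12 rad; every green pack upright on the board, its origin within 80 mm (board's x) and 150 mm (board's y) of the board's centre; all at rest (value of joint handle above 1.25 rad and (horizontal distance between flat_a and bay_0 below 0.006 m or horizontal distance between flat_a and bay_1 below 0.006 m or horizontal distance between flat_a and bay_2 below 0.006 m) and z of each of flat_a, flat_b, flat_c in the frame of dock below 0.017 m and angle between the x axis of each of flat_a, flat_b, flat_c and the x axis of dock, either way round below 0.12 rad and angle between each of flat_a, flat_b, flat_c's own z axis and vertical below 0.06 rad and (horizontal distance between flat_b and bay_0 below 0.006 m or horizontal distance between flat_b and bay_1 below 0.006 m or horizontal distance between flat_b and bay_2 below 0.006 m) and (horizontal distance between flat_c and bay_0 below 0.006 m or horizontal distance between flat_c and bay_1 below 0.006 m or horizontal distance between flat_c and bay_2 below 0.006 m) and x of charged_a in the frame of board between -0.08 and 0.08 m and y of charged_a in the frame of board between -0.15 and 0.15 m and z of charged_a in the frame of board between 0.012 and 0.024 m and angle between each of charged_a, charged_b, charged_c's own z axis and vertical below 0.1 rad and x of charged_b in the frame of board between -0.08 and 0.08 m and y of charged_b in the frame of board between -0.15 and 0.15 m and z of charged_b in the frame of board between 0.012 and 0.024 m and x of charged_c in the frame of board between -0.08 and 0.08 m and y of charged_c in the frame of board between -0.15 and 0.15 m and z of charged_c in the frame of board between 0.012 and 0.024 m and linear speed of each of flat_a, flat_b, flat_c, charged_a, charged_b, charged_c below 0.02 m/s); the robot touches nothing.
It fails at once if a pack touched by the fingers while the handle is not at off (value of joint handle above 0.3 rad and contact force between any of charged_a, charged_b, charged_c, flat_a, flat_b, flat_c and the fingers above 1 N).
It fails at once if a shaker or the bowl moved more than 30 mm (distance of any of salt_shaker, pepper_shaker, dip_bowl from where it was at the start of the episode above 0.03 m).
Of charged_a, charged_b, charged_c only 2 to 3 are there at a start; the rules pass over those that are not, and their reading is None.
Of flat_a, flat_b, flat_c only 2 to 3 are there at a start; the rules pass over those that are not, and their reading is None.
At some moment in a run one of flat_a, flat_b, flat_c may be knocked a few centimetres aside while the robot is not near it.
It also fails if it takes over 210 s, if anything falls off the work surface, if the arm or the gripper's body presses on something with over 40 N, if the wrist force passes 120 N, or if a joint passes its speed limit or range.

ROBOT

A 6-joint arm with a two-finger parallel gripper is mounted at the origin on a cart in front of the work surface, level with it; the furniture and walls round the work are solid. World frame = base frame: x ahead of the robot, y to its left, z up, the work surface at z = 0. Lengths are in m, angles in rad, forces in N, time in s.
With the tool pointing down it reaches from about 0.375 to 0.825 m from the base axis. Payload 5.5 kg.
Tool frame: the origin (TCP) lies at the very end of the fingers, on their centre line; the grasp point (between the pads) lies arm.hold_point_z behind it (arm.hold_point_z is the distance from the TCP to the grasp point, in m); z points along the fingers, y is the line along which they close (so a half turn about z gives the same grasp; the last joint's range is limited). The gripper opens to 85 mm and grips with 20 to 120 N. Pads are 22 mm wide; open, the fingers measure 114 mm over their backs; the gripper's body (76 mm by 85 mm) begins 54 mm behind the grasp point. The pads swing forward as they close: fully open they stand 13 mm farther back than shut.
Start: joints at [-1.278, 0.314, -0.047, 1.21, 0, 1.571], TCP at [0.173, -0.574, 0.231] pointing down, gripper open.
Joint ranges: [-2.67, 2.67], [-0.69, 1.73], [-1.03, 1.25], [-2.08, 2.16], [-1.42, 1.45], [-3.14, 3.14]. Speed limits (rad/s): [2.39, 2.39, 3.01, 3.14, 3.14, 3.14].

INTERFACE

Orientations are given as a 3x3 rotation matrix whose columns are the frame's x, y, z axes.
In Python, from plant import arm, viewer, ticket gives the robot as it stands.
- The arm moves only by the shell command python3 -m inch 'ROWS' [OPENING] [FORCE]. ROWS is JSON, a list of rows, each a list of 4 numbers: the shift along the tool's x, y, z in cm, then the turn about the tool's z in rad. A call has 1 to 20 rows; each row is the pose to reach, as a shift and turn from the pose commanded when the call began, along the tool's axes at that moment; what a row does not reach only later rows make up. A row lasts 1/12 s, in which the tool goes at most 41.7 mm and 7.16 degrees, less where a joint would pass 70% of its speed; a pose out of reach is approached as far as the arm can. A call with a gripper value outside its range is refused whole. OPENING is the closure, from 0 (fully open) to 1 (shut), set as the call begins (- or left out, the last holds). The fingers move at their own pace and stop on an object; FORCE is the grip in N (left out, the last holds). Time passes only in rows, so rows that repeat a pose let the fingers close. It gives the time, the measured TCP pose, the force, the opening and the grip force at its end, in the units of the state.
- arm.get_obs(): the state, without advancing time (a new reading comes with each control period).
- viewer.camera(name): name is "side" or "top"; returns a dict with "image" (384x512x3 uint8, blue, green, red), "intrinsics" (3x3 intrinsics, pixels), "cam_to_world" (4x4, takes a point from camera to world coordinates). Camera axes: x right, y up, looking along -z (the intrinsics and any distortion apply to the point x, -y, -z); pixel columns grow to the right and rows downward; lengths in m; the calibration is good to about 2 mm. A picture is of the moment at which its call begins. There is no depth.
- ticket.sign_off(): hands the job in; it is judged then, once.
The state is a dict: "time": time; "qpos": joint angles; "qvel": joint speeds; "effort": joint torques, N m; "ee_pos": TCP position; "tcp_rot": TCP orientation; "ft_force": force on the tool from outside, world axes, zero at the start; "ft_torque": the same for the moment, N m; "gripper_width": opening from 0.0 (shut) to 1.0 (fully open); "finger_force": force on a finger pad.
Only numpy, scipy, OpenCV 4.12 (cv2) and the standard library are available. Lean on these libraries where they do the work, as an engineer would, in place of code of your own. Each camera call takes 0.05 s, during which the arm holds its last target. There are 200 camera calls.

## Working session

There is one attempt and no reset: what is moved stays moved. The work goes in short steps, Python scripts to look and compute and a shell command to move; the robot and the scene stay as the last step left them, time stands still between calls to the robot, and variables do not carry over. Pictures are saved under pics/ and viewed, at most 14 in all, crops included, and the job is handed in when it is done.

```bash
ls; mkdir -p pics; cat > h.py <<'E'
import numpy as np, cv2
from plant import arm, viewer, ticket
def shot(n,f):
    c=viewer.camera(n); cv2.imwrite(f'pics/{f}.png',c['image']); np.savez(f'pics/{f}.npz',K=c['intrinsics'],T=c['cam_to_world']); return c
def ray(f,u,v):
    d=np.load(f'pics/{f}.npz'); r=np.linalg.inv(d['K'])@[u,v,1]; r=d['T'][:3,:3]@[r[0],-r[1],-r[2]]; return d['T'][:3,3],r/np.linalg.norm(r)
def atz(f,u,v,z):
    o,r=ray(f,u,v); return o+r*(z-o[2])/r[2]
def tri(a,b):
    (o,r),(p,s)=ray(*a),ray(*b); t=np.linalg.lstsq(np.c_[r,-s],p-o,rcond=None)[0]; x,y=o+r*t[0],p+s*t[1]; return (x+y)/2,np.linalg.norm(x-y)
def proj(f,P):
    d=np.load(f'pics/{f}.npz'); q=np.linalg.inv(d['T'])@[*P,1]; w=d['K']@[q[0],-q[1],-q[2]]; return w[:2]/w[2]
E
python3 - <<'E'
from h import *
for n in('top','side'):
    c=shot(n,n+'0'); print(n,c.keys(),c['intrinsics'],c['cam_to_world'].round(3))
    cv2.imwrite(f'pics/{n}0b.png',cv2.resize(c['image'],(800,600),interpolation=cv2.INTER_CUBIC))
o=arm.get_obs(); print(o, arm.hold_point_z)
E
```

```text
pics
top dict_keys(['image', 'intrinsics', 'cam_to_world']) [[439.90127542   0.         256.99646008]
 [  0.         439.90127542 194.43331094]
 [  0.           0.           1.        ]] [[-2.500e-02  9.950e-01 -9.400e-02  4.190e-01]
 [-1.000e+00 -2.500e-02  3.000e-03 -7.000e-03]
 [ 1.000e-03  9.400e-02  9.960e-01  1.303e+00]
 [ 0.000e+00  0.000e+00  0.000e+00  1.000e+00]]
side dict_keys(['image', 'intrinsics', 'cam_to_world']) [[418.82822029   0.         264.55446919]
 [  0.         418.82822029 192.22480913]
 [  0.           0.           1.        ]] [[-0.923  0.25  -0.293  0.199]
 [-0.385 -0.624  0.68   0.751]
 [-0.013  0.74   0.672  0.853]
 [ 0.     0.     0.     1.   ]]
{'time': 0.1, 'qpos': array([-1.27804200e+00,  3.14156314e-01, -4.79936682e-02,  1.21019686e+00,
        4.48657952e-06,  1.57080602e+00]), 'qvel': array([ 0.0003142 , -0.0017091 ,  0.00252978,  0.00048212, -0.00129057,
       -0.00058613]), 'effort': array([-1.21899360e-03, -5.40767276e+01,  3.40540123e+01,  1.11544578e-02,
       -9.94683683e-05,  5.64360420e-06]), 'ee_pos': array([ 0.17300345, -0.57396607,  0.23051378]), 'tcp_rot': array([[ 9.57455437e-01,  2.88580822e-01, -4.43169091e-04],
       [ 2.88581162e-01, -9.57454284e-01,  1.48584263e-03],
       [ 4.47154288e-06, -1.55051836e-03, -9.99998798e-01]]), 'ft_force': array([ 0.06217872,  0.19335845, -0.26636826]), 'ft_torque': array([-0.03381671, -0.00286365,  0.03167327]), 'finger_force': 0.0, 'gripper_width': 1.0030941513962117} 0.0187
```

View pics/top0b.png

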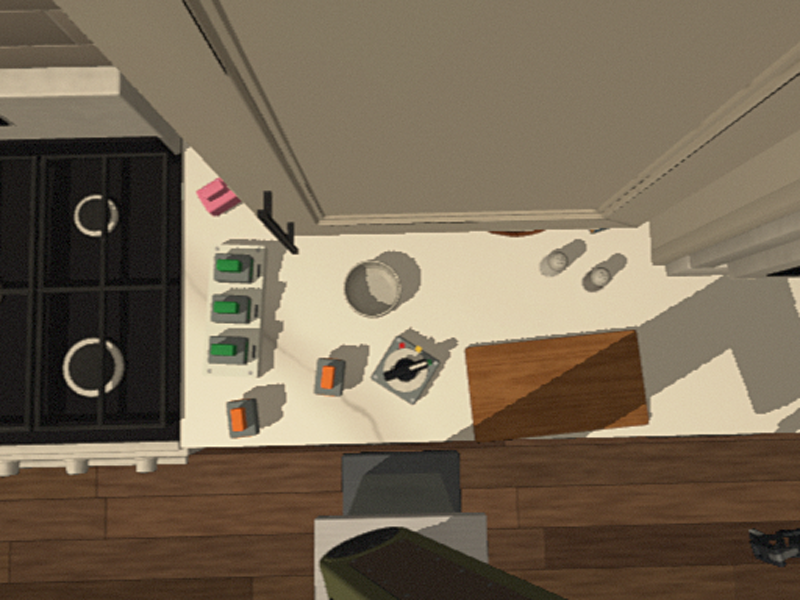

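View pics/side0b.png

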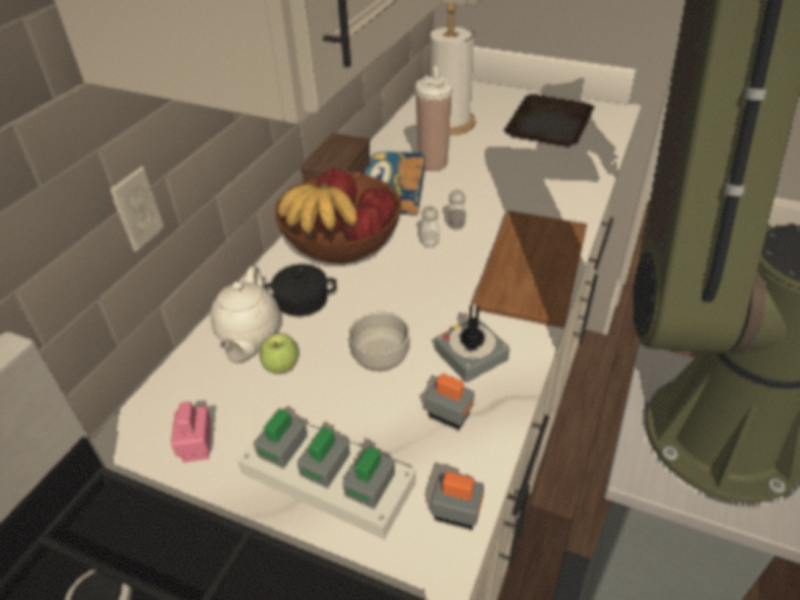

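View crops.

Three green packs sit in the dock, at enlarged top-view pixels (230,266), (230,308) and (226,350). Two orange packs are at (238,418) and (328,376). The pink look-alike at (217,197) stays where it is. The isolator is at (405,370) with its pointer to the right (on), and the board is at (557,385). I'll enlarge both views.

```bash
python3 - <<'E'
from h import *
for n,(x,y,w,h,s) in {'top':(125,145,160,150,5),'side':(150,190,185,150,4)}.items():
    i=cv2.imread(f'pics/{n}0.png')[y:y+h,x:x+w]; i=cv2.resize(i,None,fx=s,fy=s,interpolation=cv2.INTER_CUBIC)
    i=i[:600]
    for k in range(0,w,20): cv2.putText(i,str(x+k),(k*s,10),0,.35,(0,0,255),1); cv2.line(i,(k*s,12),(k*s,18),(0,0,255),1)
    for k in range(0,h,20): cv2.putText(i,str(y+k),(0,k*s+4),0,.35,(0,0,255),1); 
    cv2.imwrite(f'pics/{n}0c.png',i)
E
```

```text
(no output)
```

View pics/top0c.png

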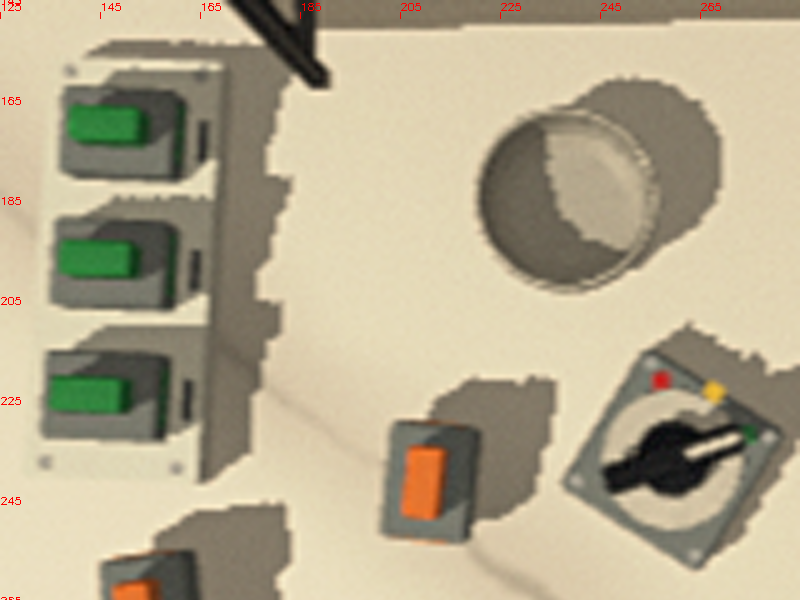

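View pics/side0c.png

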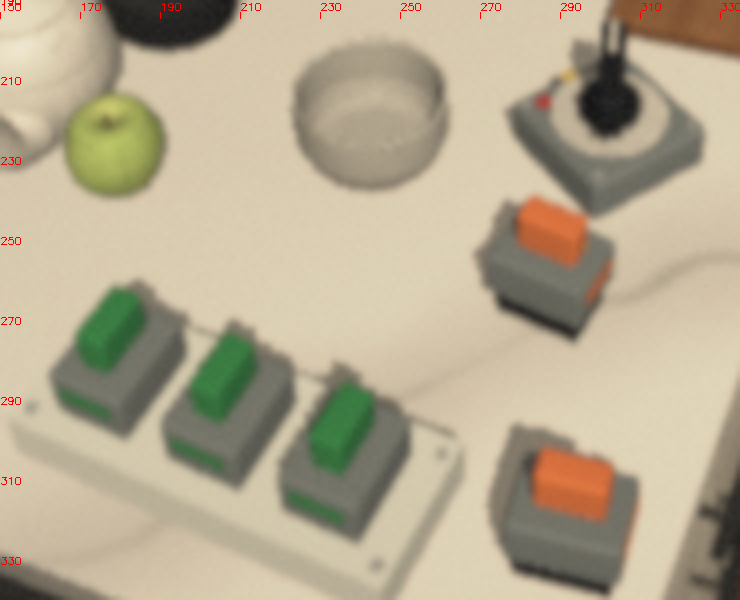

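Top crop, in original pixels: green tabs around (146,170), (144,197) and (143,224), and an orange tab at (210,241). Isolator corners are (254.6,215), (281,231.4), (264.6,258.6) and (238.2,241.4), with the pointer at the green mark. The side crop agrees. Next I'll fit the tab boxes in both views and triangulate the corners.

```bash
cat >> h.py <<'E'
from scipy.optimize import minimize
from itertools import product
def mask(img,col):
    h=cv2.cvtColor(img,cv2.COLOR_BGR2HSV); lo,hi={'g':((55,110,40),(80,255,255)),'o':((4,150,120),(16,255,255))}[col]
    return cv2.inRange(h,lo,hi)
def blob(f,col,uv):
    n,l,s,c=cv2.connectedComponentsWithStats(mask(cv2.imread(f'pics/{f}.png'),col),connectivity=4)
    k=min((k for k in range(1,n) if s[k,4]>40),key=lambda k:np.hypot(*(c[k]-uv))); return (l==k).astype(np.float32),c[k],s[k,4]
BOX=np.array(list(product((-.02,.02),(-.01,.01),(-.03,0))))
def rend(f,p):
    x,y,z,a=p; R=np.array([[np.cos(a),-np.sin(a)],[np.sin(a),np.cos(a)]])
    q=np.array([proj(f,[*(R@b[:2]+[x,y]),z+b[2]]) for b in BOX]); m=np.zeros((384*4,512*4),np.uint8)
    cv2.fillConvexPoly(m,cv2.convexHull(((q+.5)*4*16-8).astype(np.int32)),255,shift=4); return cv2.resize(m,(512,384),interpolation=cv2.INTER_AREA)/255.
def fit(views,p0,fz=None):   # views [(file,col,uv)]; returns x,y,ztop,yaw
    M=[(f,blob(f,c,uv)[0]) for f,c,uv in views]
    M=[(f,cv2.GaussianBlur(m,(0,0),1.)) for f,m in M]
    def cost(p):
        p=np.array(p)/[100,100,100,5]
        if fz: p[2]=fz
        return sum(((cv2.GaussianBlur(rend(f,p),(0,0),1.)-m)**2).sum()/m.sum() for f,m in M)
    r=min((minimize(cost,np.array([*p0[:3],a])*[100,100,100,5],method='Nelder-Mead',options=dict(maxfev=250,xatol=.01,fatol=1e-4,initial_simplex=None)) for a in (p0[3],)),key=lambda r:r.fun)
    return r.x/[100,100,100,5],r.fun
E
cat > m1.py <<'E'
from h import *
T={'g0':((146,170),(177,272)),'g1':((144,197),(206,284)),'g2':((143,224),(236,297)),'oA':((210,241),(289,247)),'oB':((152,267),(294,311))}
for k,(a,b) in T.items():
    _,ca,na=blob('top0',k[0],a); _,cb,nb=blob('side0',k[0],b); X,g=tri(('top0',*ca),('side0',*cb))
    yaw=np.pi/2 if k[0]=='g' else 0.1
    print(k,na,nb,X.round(4),'gap',g.round(4),end=' ')
    p,c=fit([('top0',k[0],a),('side0',k[0],b)],[X[0],X[1],X[2]+.012,yaw]); print(p.round(4),round(c,3))
for n,a,b in [('iso1',(254.6,215),(277,218)),('iso2',(238.2,241.4),(299.25,238)),('iso3',(264.6,258.6),(325.75,223.75)),('dockR',(165,241.4),(265.5,300)),('dockL',(130.4,239.4),(246,335))]:
    X,g=tri(('top0',*a),('side0',*b)); print(n,X.round(4),g.round(4))
print('iso corners',[atz('top0',*a,.036)[:2].round(4) for a in [(254.6,215),(281,231.4),(264.6,258.6),(238.2,241.4)]])
print('board',[atz('top0',u*.64,v*.64,.018)[:2].round(4) for u,v in [(466,348),(637,329),(649,424),(475,440)]])
print('dock',[atz('top0',u/5+125,v/5+145,.034)[:2].round(4) for u,v in [(48,58),(222,64),(200,482),(27,472)]])
E
python3 m1.py
```

```text
g0 116 173 [0.6119 0.297  0.0866] gap 0.0003 [0.6125 0.2966 0.0994 1.6194] 0.412
g1 111 178 [0.5372 0.3015 0.087 ] gap 0.0 [0.5374 0.3015 0.1011 1.6112] 0.397
g2 108 191 [0.4627 0.307  0.0884] gap 0.0001 [0.4627 0.3067 0.1027 1.591 ] 0.319
oA 104 179 [0.4097 0.1253 0.0735] gap 0.0009 [0.4093 0.1248 0.0871 0.1018] 0.257
oB 106 251 [0.3393 0.2852 0.0769] gap 0.0009 [0.3393 0.2849 0.0907 0.101 ] 0.261
iso1 [ 0.4832 -0.0013  0.026 ] 0.0062
iso2 [0.4053 0.0469 0.0274] 0.0
iso3 [ 0.355  -0.0277  0.0281] 0.0014
dockR [0.412  0.257  0.0338] 0.0028
dockL [0.4183 0.3544 0.0379] 0.0014
iso corners [array([ 0.4798, -0.0023]), array([ 0.4308, -0.0769]), array([ 0.3547, -0.0277]), array([0.4054, 0.0465])]
board [array([ 0.4549, -0.1289]), array([ 0.4823, -0.4502]), array([ 0.3062, -0.4622]), array([ 0.2852, -0.1397])]
dock [array([0.6594, 0.3439]), array([0.6532, 0.2423]), array([0.4107, 0.2565]), array([0.419 , 0.3558])]
```

Tab tops come out at 99–103 mm for the docked packs (100 expected) and 87–91 mm for the flat ones (86 expected), so the heights check out. The isolator centre is about (0.418,-0.015) with x at -0.577, which puts the handle at yaw -1.277, on. Before moving I'll fix z in the tab fits, scan yaw, and write a delta helper.

```bash
cat > d.py <<'E'
import sys; from h import *
o=arm.get_obs(); R=o['tcp_rot']; x,y,z,yaw=map(float,sys.argv[1:5]); d=R.T@(np.array([x,y,z])-o['ee_pos'])*100
cy=np.arctan2(R[1,0],R[0,0]); t=-(yaw-cy); t=(t+np.pi/2)%np.pi-np.pi/2
print('shift cm',d.round(2),'turn',[ (round(a,3),'q6~%.2f'%(o['qpos'][5]+a+np.arctan2(y,x)-o['qpos'][0])) for a in (t-np.pi,t,t+np.pi)],'pos',o['ee_pos'].round(4),'yaw',cy.round(3),'F',o['ft_force'].round(1),'w',round(o['gripper_width'],3),'t',round(o['time'],1))
E
cat > m2.py <<'E'
from h import *
T={'g0':((146,170),(177,272),1.51),'g1':((144,197),(206,284),1.51),'g2':((143,224),(236,297),1.51),'oA':((210,241),(289,247),-.1),'oB':((152,267),(294,311),-.1)}
for k,(a,b,w) in T.items():
    z=.1 if k[0]=='g' else .086; X=atz('top0',*blob('top0',k[0],a)[1],z)
    for fz in(z,None):
        B=[fit([('top0',k[0],a),('side0',k[0],b)],[X[0],X[1],z,w+e],fz) for e in(-.15,-.05,.05,.15)]; p,c=min(B,key=lambda q:q[1]); print(k,p.round(4),round(c,3))
E
python3 m2.py; python3 d.py .4177 -.0151 .15 1.865
```

```text
g0 [0.6122 0.2964 0.1024 1.643 ] 0.416
g0 [0.612  0.2964 0.1006 1.671 ] 0.416
g1 [0.5373 0.3012 0.1009 1.5968] 0.394
g1 [0.5373 0.3009 0.1005 1.5964] 0.393
g2 [0.4629 0.3061 0.1024 1.5823] 0.321
g2 [0.4627 0.3065 0.1024 1.6214] 0.32
oA [ 0.4101  0.1251  0.0877 -0.152 ] 0.228
oA [ 0.41    0.1251  0.0873 -0.1475] 0.223
oB [0.3397 0.2846 0.0878 0.0511] 0.307
oB [0.3398 0.2845 0.0906 0.0506] 0.271
shift cm [ 39.56 -46.43   8.12] turn [(np.float64(-1.572), 'q6~1.24'), (np.float64(1.569), 'q6~4.38'), (np.float64(4.711), 'q6~7.52')] pos [ 0.173  -0.574   0.2305] yaw 0.293 F [ 0.1  0.2 -0.3] w 1.003 t 0.1
```

```bash
python3 -m inch '[[1,-1,0,-0.03],[3,-3,0,-0.1],[6,-6,0,-0.2],[9,-10,0,-0.3],[11,-13,0,-0.4],[14,-16,0,-0.5],[17,-20,0,-0.6],[20,-23,0,-0.7],[22,-26,0,-0.8],[25,-29,0,-0.9],[28,-32,0,-1.0],[30,-35,1,-1.1],[33,-38,2,-1.2],[35,-41,3,-1.3],[37,-43.5,4,-1.4],[38.5,-45,5,-1.5],[39.2,-46,6,-1.55],[39.56,-46.43,7,-1.57],[39.56,-46.43,7,-1.57],[39.56,-46.43,7,-1.57]]' 0.3; python3 d.py .4177 -.0151 .06 1.865
python3 - <<'E'
from h import *
c=shot('top','top1'); c2=shot('side','side1')
a=cv2.resize(c['image'][200:280,215:315],None,fx=4,fy=4,interpolation=cv2.INTER_CUBIC); b=cv2.resize(c2['image'][150:250,260:360],None,fx=4,fy=4,interpolation=cv2.INTER_CUBIC)
cv2.imwrite('pics/c1.png',np.hstack([cv2.copyMakeBorder(a,0,80,0,0,0),b]))
E
```

```text
time: 1.77
ee_pos: [0.417, -0.0161, 0.1607]
tcp_rot: [[-0.287, 0.958, -0.002], [0.958, 0.287, -0.0], [0.0, -0.002, -1.0]]
ft_force: [-0.3, -0.7, -0.8]
gripper_width: 0.702
finger_force: 0.0
shift cm [ 0.07  0.11 10.07] turn [(np.float64(-3.145), 'q6~-1.90'), (np.float64(-0.003), 'q6~1.24'), (np.float64(3.138), 'q6~4.38')] pos [ 0.417  -0.0161  0.1607] yaw 1.862 F [-0.3 -0.7 -0.8] w 0.702 t 1.8
```

View pics/c1.png

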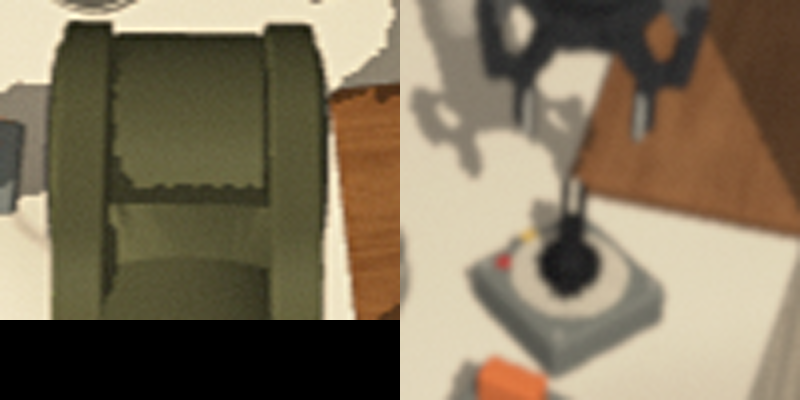

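Side view: the fingers straddle the black handle, which is at (572,210) in the crop, and the pointer is on green. I'll descend and pinch.

```bash
python3 -m inch '[[0,0,1,0],[0,0.1,3,0],[0,0.1,5,0],[0,0.1,7,0],[0,0.1,8.5,0],[0,0.1,9.5,0],[0,0.1,10,0],[0,0.1,10,0]]' 0.3; python3 -m inch '[[0,0,0,0],[0,0,0,0],[0,0,0,0],[0,0,0,0],[0,0,0,0],[0,0,0,0],[0,0,0,0],[0,0,0,0],[0,0,0,0],[0,0,0,0]]' 1 30; python3 d.py .4177 -.0151 .06 .465
```

```text
time: 2.53
ee_pos: [0.4179, -0.016, 0.0603]
tcp_rot: [[-0.286, 0.958, -0.002], [0.958, 0.286, -0.0], [0.0, -0.002, -1.0]]
ft_force: [0.5, -0.7, 0.4]
gripper_width: 0.698
finger_force: 0.0
time: 3.37
ee_pos: [0.4199, -0.0155, 0.0622]
tcp_rot: [[-0.288, 0.958, 0.002], [0.958, 0.288, -0.0], [-0.001, 0.002, -1.0]]
ft_force: [0.4, -0.3, 6.8]
gripper_width: 0.207
finger_force: 34.3
shift cm [ 0.1  -0.2   0.22] turn [(np.float64(-1.744), 'q6~-0.50'), (np.float64(1.398), 'q6~2.64'), (np.float64(4.54), 'q6~5.78')] pos [ 0.4199 -0.0155  0.0622] yaw 1.863 F [ 0.4 -0.3  6.8] w 0.207 t 3.4
```

```bash
python3 -m inch '[[0,0.2,-0.2,0],[0,0.2,-0.2,-0.1],[0,0.2,-0.2,-0.2],[0,0.2,-0.2,-0.3],[0,0.2,-0.2,-0.4],[0,0.2,-0.2,-0.5],[0,0.2,-0.2,-0.6],[0,0.2,-0.2,-0.7],[0,0.2,-0.2,-0.8],[0,0.2,-0.2,-0.9],[0,0.2,-0.2,-1.0],[0,0.2,-0.2,-1.1],[0,0.2,-0.2,-1.2],[0,0.2,-0.2,-1.3],[0,0.2,-0.2,-1.37],[0,0.2,-0.2,-1.41],[0,0.2,-0.2,-1.41],[0,0.2,-0.2,-1.41]]' ; python3 d.py .4177 -.0151 .06 .123
```

```text
time: 4.87
ee_pos: [0.4193, -0.0161, 0.0623]
tcp_rot: [[-0.992, -0.129, -0.003], [-0.129, 0.992, -0.003], [0.003, -0.002, -1.0]]
ft_force: [0.9, -4.6, -8.2]
gripper_width: 0.201
finger_force: 34.0
shift cm [0.15 0.12 0.23] turn [(np.float64(-3.135), 'q6~-3.30'), (np.float64(0.006), 'q6~-0.16'), (np.float64(3.148), 'q6~2.98')] pos [ 0.4193 -0.0161  0.0623] yaw -3.012 F [ 0.9 -4.6 -8.2] w 0.201 t 4.9
```

```bash
python3 -m inch '[[0,0,0,0],[0,0,0,0],[0,0,0,0],[0,0,0,0],[0,0,0,0],[0,0,-1,0],[0,0,-3,0],[0,0,-6,0],[0,0,-9,0],[0,0,-11,0],[0,0,-11,0]]' 0.3; python3 d.py .4629 .3061 .14 1.508
```

```text
time: 5.78
ee_pos: [0.4238, -0.0149, 0.1777]
tcp_rot: [[-0.991, -0.131, 0.007], [-0.131, 0.991, -0.0], [-0.007, -0.001, -1.0]]
ft_force: [1.2, -0.3, -0.7]
gripper_width: 0.703
finger_force: 0.0
shift cm [-8.05 31.31  3.79] turn [(np.float64(-4.518), 'q6~-4.07'), (np.float64(-1.377), 'q6~-0.92'), (np.float64(1.765), 'q6~2.22')] pos [ 0.4238 -0.0149  0.1777] yaw -3.01 F [ 1.2 -0.3 -0.7] w 0.703 t 5.8
```

```bash
python3 -m inch '[[0,1,0,-0.1],[-1,3,0,-0.2],[-1,6,0,-0.3],[-2,9,0,-0.4],[-3,12,0,-0.5],[-4,15,0,-0.6],[-4,18,0,-0.7],[-5,21,0,-0.8],[-6,23,0,-0.9],[-6,25,0,-1.0],[-7,27,0,-1.1],[-7,29,0.5,-1.2],[-7.5,30.5,1,-1.3],[-8.05,31.3,2,-1.377],[-8.05,31.3,2,-1.377],[-8.05,31.3,2,-1.377]]' 0.4; python3 d.py .4629 .3061 .074 1.508
python3 - <<'E'
from h import *
c=shot('top','top2'); c2=shot('side','side2')
a=cv2.resize(c['image'][205:275,220:320],None,fx=4,fy=4,interpolation=cv2.INTER_CUBIC); b=cv2.resize(c2['image'][215:365,150:330],None,fx=4,fy=4,interpolation=cv2.INTER_CUBIC)[:,:]
b=cv2.resize(b,(400,333)); cv2.imwrite('pics/c2.png',np.hstack([cv2.copyMakeBorder(a,0,53,0,0,0),b]))
E
```

```text
time: 7.12
ee_pos: [0.4588, 0.3057, 0.1522]
tcp_rot: [[-0.064, -0.998, -0.002], [-0.998, 0.064, -0.001], [0.002, 0.002, -1.0]]
ft_force: [-0.6, -0.8, -0.6]
gripper_width: 0.598
finger_force: 0.0
shift cm [-0.08 -0.42  7.82] turn [(np.float64(-3.143), 'q6~-4.07'), (np.float64(-0.001), 'q6~-0.92'), (np.float64(3.14), 'q6~2.22')] pos [0.4588 0.3057 0.1522] yaw -1.635 F [-0.6 -0.8 -0.6] w 0.598 t 7.1
```

View pics/c2.png

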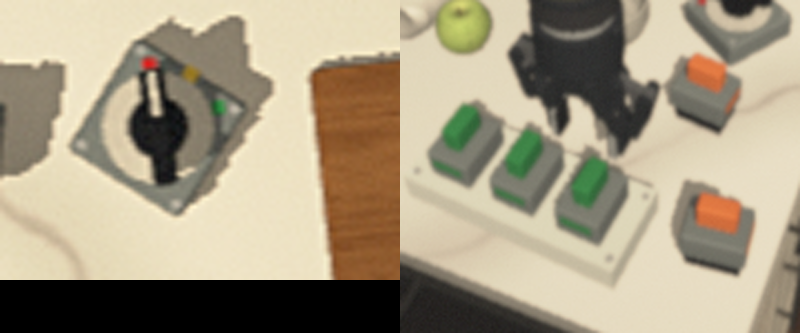

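The handle pointer is on the red mark, so it reads off. The gripper is above the nearest green pack. I'll correct by 4 mm, descend and grip.

```bash
python3 -m inch '[[0,-0.42,0,0],[0,-0.42,1,0],[0,-0.42,3,0],[0,-0.42,5,0],[0,-0.42,6.5,0],[0,-0.42,7.5,0],[0,-0.42,7.5,0],[0,-0.42,7.5,0]]' 0.4; python3 d.py .4629 .3061 .074 1.508;  python3 -m inch '[[0,0,0,0],[0,0,0,0],[0,0,0,0],[0,0,0,0],[0,0,0,0],[0,0,0,0],[0,0,0,0],[0,0,0,0]]' 1 40; python3 d.py .4629 .3061 .074 1.508
```

```text
time: 7.88
ee_pos: [0.4636, 0.3053, 0.078]
tcp_rot: [[-0.063, -0.998, -0.001], [-0.998, 0.063, -0.001], [0.001, 0.001, -1.0]]
ft_force: [1.1, -0.5, 0.7]
gripper_width: 0.599
finger_force: 0.0
shift cm [-0.08  0.08  0.4 ] turn [(np.float64(-3.142), 'q6~-4.07'), (np.float64(-0.0), 'q6~-0.92'), (np.float64(3.141), 'q6~2.22')] pos [0.4636 0.3053 0.078 ] yaw -1.634 F [ 1.1 -0.5  0.7] w 0.599 t 7.9
time: 8.55
ee_pos: [0.4645, 0.3062, 0.0793]
tcp_rot: [[-0.062, -0.998, 0.002], [-0.998, 0.062, 0.001], [-0.001, -0.002, -1.0]]
ft_force: [-1.1, 0.6, 6.3]
gripper_width: 0.224
finger_force: 45.5
shift cm [0.02 0.16 0.53] turn [(np.float64(-3.141), 'q6~-4.07'), (np.float64(0.0), 'q6~-0.92'), (np.float64(3.142), 'q6~2.22')] pos [0.4645 0.3062 0.0793] yaw -1.633 F [-1.1  0.6  6.3] w 0.224 t 8.6
```

Gripped: the measured width is 19 mm against a 20 mm tab. I'll lift and carry it to the far end of the board.

```bash
python3 -m inch '[[0,0,-0.5,0],[0,0,-1.5,0],[0,0,-3,0],[0,0,-5,0],[0,0,-7,0],[0,0,-9,0],[0,0,-11,0],[0,0,-12,0],[0,0,-12,0]]'; python3 -m inch '[[1,0,0,0],[3,0,0,0],[5.5,0,0,0],[8,0,0,0],[11,0,0,0],[14,0,0,0],[17,0,0,0],[20,0,0,0],[23,0,0,0],[26,0,0,0],[29,0.5,0,0],[32,0.5,0,0],[35,0.5,0,0],[38,0.5,0,0],[41,1,0,0],[44,1,0,0],[47,1,0,0],[50,1,0,0],[53,1,0,0],[56,1,0,0]]' | head -2;  python3 -m inch '[[3,0,0,0],[6,0,0,0],[8.5,0,0,0],[10.5,0,0,0],[12,0.3,0,0],[13.5,0.4,0,0],[14.3,0.4,0,0],[14.7,0.4,0,0],[14.7,0.4,0,0],[14.7,0.4,0,0]]'; python3 d.py .406 -.399 .0855 1.508
```

```text
time: 9.3
ee_pos: [0.4651, 0.3065, 0.2011]
tcp_rot: [[-0.063, -0.998, 0.004], [-0.998, 0.063, 0.002], [-0.003, -0.003, -1.0]]
ft_force: [0.2, -0.9, -1.8]
gripper_width: 0.226
finger_force: 44.6
time: 10.97
ee_pos: [0.4167, -0.2537, 0.1965]
time: 11.8
ee_pos: [0.4057, -0.3983, 0.1982]
tcp_rot: [[-0.062, -0.998, -0.0], [-0.998, 0.062, 0.001], [-0.001, 0.0, -1.0]]
ft_force: [0.5, -0.0, -1.4]
gripper_width: 0.227
finger_force: 44.5
shift cm [ 0.07 -0.04 11.27] turn [(np.float64(-3.141), 'q6~-5.43'), (np.float64(0.001), 'q6~-2.28'), (np.float64(3.142), 'q6~0.86')] pos [ 0.4057 -0.3983  0.1982] yaw -1.633 F [ 0.5 -0.  -1.4] w 0.227 t 11.8
```

```bash
python3 -m inch '[[0,0,1,0],[0,0,3,0],[0,0,5,0],[0,0,7,0],[0,0,8.5,0],[0,0,9.7,0],[0,0,10.5,0],[0,0,11,0],[0,0,11.3,0],[0,0,11.3,0],[0,0,11.3,0]]'; python3 -m inch '[[0,0,0,0],[0,0,0,0],[0,0,0,0],[0,0,0,0],[0,0,0,0]]' 0.4|grep -E "ee|ft"; python3 -m inch '[[0,0,-1,0],[0,0,-3,0],[0,0,-6,0],[0,0,-8,0],[0,0,-10,0],[0,0,-11,0],[0,0,-11,0]]'|grep -E "ee|ft"; python3 d.py .5373 .3012 .18 1.508
```

```text
time: 12.72
ee_pos: [0.406, -0.3992, 0.0858]
tcp_rot: [[-0.062, -0.998, 0.001], [-0.998, 0.062, -0.001], [0.001, -0.001, -1.0]]
ft_force: [-0.2, 0.4, -1.7]
gripper_width: 0.228
finger_force: 44.5
ee_pos: [0.4058, -0.3993, 0.0857]
ft_force: [0.8, -0.3, 0.3]
ee_pos: [0.4069, -0.4003, 0.1985]
ft_force: [0.7, -0.4, 0.2]
shift cm [-70.84  -8.61   1.65] turn [(np.float64(-3.141), 'q6~-4.14'), (np.float64(0.0), 'q6~-1.00'), (np.float64(3.142), 'q6~2.14')] pos [ 0.4069 -0.4003  0.1985] yaw -1.633 F [ 0.7 -0.4  0.2] w 0.603 t 13.7
```

```bash
python3 -m inch '[[-1,0,0,0],[-4,0,0,0],[-8,0,0,0],[-12,0,0,0],[-16,0,0,0],[-20,0,0,0],[-24,0,0,0],[-28,0,0,0],[-32,0,0,0],[-36,0,0,0],[-40,0,0,0],[-44,0,0,0],[-48,-1,0,0],[-52,-2,0,0],[-56,-3,0,0],[-60,-5,0,0],[-64,-6,0,0],[-67,-7,0,0],[-69,-8,0,0],[-70,-8.5,0,0]]' 0.4|grep -E "ee|ft"; python3 -m inch '[[-0.5,-0.2,1,0],[-0.8,-0.3,2,0],[-0.8,-0.3,3,0],[-0.8,-0.3,3.5,0],[-0.8,-0.3,3.5,0],[-0.8,-0.3,3.5,0]]'|grep -E "ee|ft"; python3 d.py .539 .3015 .077 1.508
```

```text
ee_pos: [0.5335, 0.297, 0.1929]
ft_force: [0.7, -0.1, -0.8]
ee_pos: [0.5371, 0.3008, 0.1598]
ft_force: [0.1, -1.0, -0.8]
shift cm [-0.09 -0.19  8.28] turn [(np.float64(-3.143), 'q6~-4.14'), (np.float64(-0.001), 'q6~-1.00'), (np.float64(3.141), 'q6~2.14')] pos [0.5371 0.3008 0.1598] yaw -1.635 F [ 0.1 -1.  -0.8] w 0.601 t 15.9
```

```bash
python3 -m inch '[[0,-0.2,1,0],[0,-0.2,3,0],[0,-0.2,5,0],[0,-0.2,6.7,0],[0,-0.2,7.8,0],[0,-0.2,8.2,0],[0,-0.2,8.2,0],[0,-0.2,8.2,0]]' 0.4|grep -E "ee|ft";  python3 -m inch '[[0,0,0,0],[0,0,0,0],[0,0,0,0],[0,0,0,0],[0,0,0,0],[0,0,0,0],[0,0,0,0],[0,0,0,0]]' 1 40; python3 -m inch '[[0,0,-0.5,0],[0,0,-1.5,0],[0,0,-3,0],[0,0,-5,0],[0,0,-7,0],[0,0,-9,0],[0,0,-11,0],[0,0,-12,0],[0,0,-12,0]]'|grep -E "ee|ft|wid"; python3 d.py .397 -.294 .0855 1.508
```

```text
ee_pos: [0.5402, 0.3021, 0.0789]
ft_force: [0.9, -0.5, -0.3]
time: 17.22
ee_pos: [0.5402, 0.3024, 0.0792]
tcp_rot: [[-0.062, -0.998, 0.001], [-0.998, 0.062, 0.001], [-0.001, -0.001, -1.0]]
ft_force: [-1.5, 0.3, 6.8]
gripper_width: 0.224
finger_force: 45.8
ee_pos: [0.5412, 0.3027, 0.2014]
ft_force: [0.1, 0.4, -1.0]
gripper_width: 0.226
shift cm [60.48 10.71 11.4 ] turn [(np.float64(-3.141), 'q6~-5.29'), (np.float64(0.0), 'q6~-2.15'), (np.float64(3.142), 'q6~1.00')] pos [0.5412 0.3027 0.2014] yaw -1.633 F [ 0.1  0.4 -1. ] w 0.226 t 18.0
```

```bash
python3 -m inch '[[1,0.5,0,0],[3,1.5,0,0],[5.5,3,0,0],[8,4.5,0,0],[11,6,0,0],[14,7.5,0,0],[17,8.5,0,0],[20,9.5,0,0],[23,10,0,0],[26,10.4,0,0],[29,10.7,0,0],[32,10.7,0,0],[35,10.7,0,0],[38,10.7,0,0],[41,10.7,0,0],[44,10.7,0,0],[47,10.7,0,0],[50,10.7,0,0],[53,10.7,0,0],[55.5,10.7,0,0]]'|grep -E "ee|ft"; python3 -m inch '[[2,0,0,0],[3.5,0,0,0],[4.5,0,0,0],[5,0,0,0],[5,0,0,0],[5,0,0,0],[5,0,0,0]]'|grep -E "ee|ft|wid"; python3 d.py .397 -.294 .0855 1.508
```

```text
ee_pos: [0.3972, -0.2469, 0.1972]
ft_force: [0.8, 0.1, -0.7]
ee_pos: [0.3951, -0.2942, 0.1981]
ft_force: [0.8, -0.1, -1.4]
gripper_width: 0.227
shift cm [-0.03 -0.2  11.26] turn [(np.float64(-3.14), 'q6~-5.29'), (np.float64(0.001), 'q6~-2.15'), (np.float64(3.143), 'q6~1.00')] pos [ 0.3951 -0.2942  0.1981] yaw -1.632 F [ 0.8 -0.1 -1.4] w 0.227 t 20.2
```

```bash
python3 -m inch '[[0,-0.2,1,0],[0,-0.2,3,0],[0,-0.2,5,0],[0,-0.2,7,0],[0,-0.2,8.5,0],[0,-0.2,9.7,0],[0,-0.2,10.5,0],[0,-0.2,11,0],[0,-0.2,11.3,0],[0,-0.2,11.3,0],[0,-0.2,11.3,0]]'|grep -E "ee|ft"; python3 -m inch '[[0,0,0,0],[0,0,0,0],[0,0,0,0],[0,0,0,0],[0,0,0,0]]' 0.4|grep -E "ee|ft"; python3 -m inch '[[0,0,-1,0],[0,0,-3,0],[0,0,-6,0],[0,0,-8,0],[0,0,-10,0],[0,0,-11,0],[0,0,-11,0]]'|grep -E "ee|ft"; python3 -m inch '[[-1,0,0,0],[-4,0,0,0],[-8,0,0,0],[-12,0,0,0],[-16,0,0,0],[-20,0,0,0],[-24,0,0,0],[-28,0,0,0],[-32,0,0,0],[-36,-1,0,0],[-40,-3,0,0],[-44,-5,0,0],[-48,-7,0,0],[-51.5,-9,0,0],[-54.5,-11,0,0],[-57,-13,0,0],[-59,-15,0,0],[-60,-17,0,0],[-60.4,-18,0,0],[-60.4,-18.1,0,0]]' 0.4|grep -E "ee|ft"; python3 -m inch '[[0,0,1,0],[0,0,2,0],[0,0,3,0],[0,0,3.5,0],[0,0,3.5,0],[0,0,3.5,0]]'|grep -E "ee|ft"; python3 d.py .6151 .2975 .0785 1.508
```

```text
ee_pos: [0.3975, -0.2955, 0.0858]
ft_force: [-0.1, -0.1, -2.6]
ee_pos: [0.3973, -0.2955, 0.0856]
ft_force: [0.7, -0.3, -1.0]
ee_pos: [0.3985, -0.2963, 0.1981]
ft_force: [0.6, -0.1, 0.3]
ee_pos: [0.6156, 0.2973, 0.1922]
ft_force: [-0.8, -0.2, -0.9]
ee_pos: [0.6149, 0.2958, 0.1599]
ft_force: [-0.4, -0.7, 0.2]
shift cm [-0.18 -0.02  8.14] turn [(np.float64(-3.142), 'q6~-4.20'), (np.float64(-0.0), 'q6~-1.06'), (np.float64(3.142), 'q6~2.08')] pos [0.6149 0.2958 0.1599] yaw -1.634 F [-0.4 -0.7  0.2] w 0.6 t 24.3
```

```bash
python3 -m inch '[[-0.15,0,1,0],[-0.15,0,3,0],[-0.15,0,5,0],[-0.15,0,6.7,0],[-0.15,0,7.7,0],[-0.15,0,8.1,0],[-0.15,0,8.1,0],[-0.15,0,8.1,0]]' 0.4|grep -E "ee|ft";  python3 -m inch '[[0,0,0,0],[0,0,0,0],[0,0,0,0],[0,0,0,0],[0,0,0,0],[0,0,0,0],[0,0,0,0],[0,0,0,0]]' 1 40; python3 -m inch '[[0,0,-0.5,0],[0,0,-1.5,0],[0,0,-3,0],[0,0,-5,0],[0,0,-7,0],[0,0,-9,0],[0,0,-11,0],[0,0,-12,0],[0,0,-12,0]]'|grep -E "ee|ft|wid"; python3 d.py .388 -.189 .0855 1.508
```

```text
ee_pos: [0.6161, 0.298, 0.08]
ft_force: [-0.8, 0.0, -0.5]
time: 25.63
ee_pos: [0.616, 0.298, 0.0802]
tcp_rot: [[-0.062, -0.998, 0.001], [-0.998, 0.062, 0.001], [-0.001, -0.001, -1.0]]
ft_force: [-1.9, 0.6, 5.5]
gripper_width: 0.222
finger_force: 45.3
ee_pos: [0.6172, 0.2984, 0.2026]
ft_force: [-0.3, 0.0, -0.7]
gripper_width: 0.226
shift cm [50.1  19.87 11.51] turn [(np.float64(-3.141), 'q6~-5.10'), (np.float64(0.0), 'q6~-1.96'), (np.float64(3.142), 'q6~1.18')] pos [0.6172 0.2984 0.2026] yaw -1.633 F [-0.3  0.  -0.7] w 0.226 t 26.4
```

```bash
python3 -m inch '[[0,1,0,0],[0.5,3,0,0],[1,6,0,0],[2,9,0,0],[4,12,0,0],[6,14,0,0],[8,16,0,0],[11,17.5,0,0],[14,18.5,0,0],[17,19.5,0,0],[20,19.9,0,0],[23,19.9,0,0],[26,19.9,0,0],[29,19.9,0,0],[32,19.9,0,0],[35,19.9,0,0],[38,19.9,0,0],[41,19.9,0,0],[44,19.9,0,0],[46.5,19.9,0,0]]'|grep -E "ee|ft"; python3 -m inch '[[1.5,0,0,0],[2.5,0,0,0],[3.2,0,0,0],[3.6,0,0,0],[3.6,0,0,0],[3.6,0,0,0],[3.6,0,0,0]]'|grep -E "ee|ft|wid"; python3 d.py .388 -.189 .087 1.508
```

```text
ee_pos: [0.3868, -0.1556, 0.1983]
ft_force: [-0.1, -0.1, -1.6]
ee_pos: [0.3858, -0.1891, 0.1992]
ft_force: [1.2, -0.7, -1.5]
gripper_width: 0.22
shift cm [-0.02 -0.22 11.22] turn [(np.float64(-3.14), 'q6~-5.10'), (np.float64(0.001), 'q6~-1.96'), (np.float64(3.143), 'q6~1.18')] pos [ 0.3858 -0.1891  0.1992] yaw -1.632 F [ 1.2 -0.7 -1.5] w 0.22 t 28.6
```

```bash
python3 -m inch '[[0,-0.2,1,0],[0,-0.2,3,0],[0,-0.2,5,0],[0,-0.2,7,0],[0,-0.2,8.5,0],[0,-0.2,9.7,0],[0,-0.2,10.5,0],[0,-0.2,11,0],[0,-0.2,11.3,0],[0,-0.2,11.3,0],[0,-0.2,11.3,0]]'|grep -E "ee|ft"; python3 -m inch '[[0,0,0,0],[0,0,0,0],[0,0,0,0],[0,0,0,0],[0,0,0,0]]' 0.4|grep -E "ee|ft"; python3 -m inch '[[0,0,-1,0],[0,0,-3,0],[0,0,-6,0],[0,0,-8,0],[0,0,-9,0],[0,0,-9,0],[0,0,-9,0]]'|grep -E "ee|ft"; python3 - <<'E'
from h import *
c=shot('top','top3'); c2=shot('side','side3')
a=cv2.resize(c['image'][145:295,125:295],None,fx=2.35,fy=2.35,interpolation=cv2.INTER_CUBIC)
a=cv2.resize(c['image'][200:290,125:235],(400,327),interpolation=cv2.INTER_CUBIC)
b=cv2.resize(c2['image'][100:384,150:410],(400,437),interpolation=cv2.INTER_CUBIC)
cv2.imwrite('pics/c3.png',np.hstack([cv2.copyMakeBorder(a,0,110,0,0,0),b]))
for uv,sv in (((210,241),(289,247)),((152,267),(294,311))):
    X=atz('top3',*blob('top3','o',uv)[1],.086)
    print(blob('top3','o',uv)[1:],X.round(4))
    for fz in (.0865,None):
        B=[fit([('top3','o',uv),('side3','o',sv)],[X[0],X[1],.087,e],fz) for e in(-.3,-.15,-.05,.05,.15)]; p,q=min(B,key=lambda q:q[1]); print(p.round(4),q.round(3),[(b[0][3].round(3),b[1].round(3)) for b in B])
E
```

```text
ee_pos: [0.3881, -0.1901, 0.0867]
ft_force: [-0.1, -0.1, -1.4]
ee_pos: [0.3879, -0.1902, 0.0866]
ft_force: [0.6, 0.7, -0.5]
ee_pos: [0.3879, -0.1901, 0.1764]
ft_force: [-0.0, 0.8, 0.1]
(array([209.34285714, 240.87619048]), np.int32(105)) [0.4094 0.1238 0.086 ]
[ 0.4103  0.1245  0.0875 -0.0494] 0.219 [(np.float64(-0.29), np.float64(0.238)), (np.float64(-0.157), np.float64(0.219)), (np.float64(-0.049), np.float64(0.219)), (np.float64(0.052), np.float64(0.235)), (np.float64(0.15), np.float64(0.262))]
[ 0.4101  0.1251  0.0863 -0.1512] 0.215 [(np.float64(-0.295), np.float64(0.233)), (np.float64(-0.151), np.float64(0.215)), (np.float64(-0.051), np.float64(0.219)), (np.float64(0.052), np.float64(0.235)), (np.float64(0.152), np.float64(0.259))]
(array([151.60377358, 268.17924528]), np.int32(106)) [0.3391 0.2828 0.086 ]
[0.3396 0.2845 0.0898 0.1549] 0.287 [(np.float64(-0.283), np.float64(0.411)), (np.float64(-0.148), np.float64(0.35)), (np.float64(-0.053), np.float64(0.321)), (np.float64(0.05), np.float64(0.296)), (np.float64(0.155), np.float64(0.287))]
[0.3392 0.2851 0.0907 0.1522] 0.258 [(np.float64(-0.277), np.float64(0.39)), (np.float64(-0.144), np.float64(0.325)), (np.float64(-0.049), np.float64(0.29)), (np.float64(0.049), np.float64(0.266)), (np.float64(0.152), np.float64(0.258))]
```

View pics/c3.png

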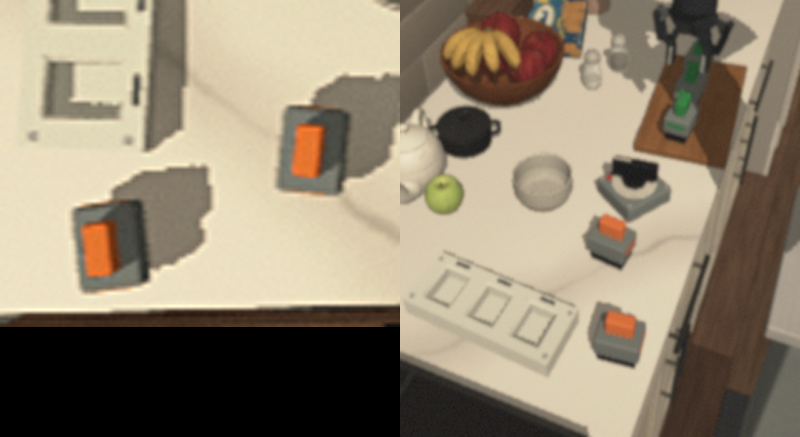

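Both bays and board look right: the three bays are empty and the greens stand on the board. In the left crop, flat B is at (100,248) with yaw about +0.10, and flat A is at (310,150) with yaw about -0.12. Neither has moved. I'll take flat B first.

```bash
python3 d.py .341 .285 .176 .10
```

```text
shift cm [-4.708e+01  7.540e+00 -4.000e-02] turn [(np.float64(-1.733), 'q6~-2.55'), (np.float64(1.408), 'q6~0.60'), (np.float64(4.55), 'q6~3.74')] pos [ 0.3868 -0.1896  0.1751] yaw -1.633 F [ 0.4  0.2 -0.4] w 0.605 t 30.6
```

```bash
python3 -m inch '[[-1,0,0,0.03],[-3,0,0,0.1],[-6,0,0,0.2],[-9,0,0,0.3],[-12,0,0,0.4],[-15,0,0,0.5],[-18,0,0,0.6],[-21,0,0,0.7],[-24,0,0,0.8],[-27,0,0,0.9],[-30,1,0,1.0],[-33,2,0,1.1],[-36,3,0,1.2],[-39,4.5,0,1.3],[-42,6,0,1.35],[-44,7,0,1.4],[-46,7.5,0,1.408],[-47.1,7.5,0,1.408],[-47.1,7.5,0,1.408],[-47.1,7.5,0,1.408]]' 0.4|grep -E "ee|ft"; python3 -m inch '[[0,0,1,0],[0,0,2,0],[0,0,3,0],[0,0,4,0],[0,0,4,0],[0,0,4,0]]'|grep -E "ee|ft"; python3 d.py .341 .2855 .0655 .10
```

```text
ee_pos: [0.342, 0.2842, 0.1753]
ft_force: [0.4, 0.3, 0.7]
ee_pos: [0.3417, 0.2839, 0.1353]
ft_force: [0.2, -0.1, -0.7]
shift cm [0.04 0.18 6.98] turn [(np.float64(-3.142), 'q6~-2.54'), (np.float64(-0.0), 'q6~0.60'), (np.float64(3.141), 'q6~3.74')] pos [0.3417 0.2839 0.1353] yaw -3.042 F [ 0.2 -0.1 -0.7] w 0.605 t 32.8
```

```bash
python3 -m inch '[[0,0.18,1,0],[0,0.18,3,0],[0,0.18,4.5,0],[0,0.18,6,0],[0,0.18,6.7,0],[0,0.18,6.9,0],[0,0.18,6.9,0],[0,0.18,6.9,0]]' 0.4|grep -E "ee|ft";  python3 -m inch '[[0,0,0,0],[0,0,0,0],[0,0,0,0],[0,0,0,0],[0,0,0,0],[0,0,0,0],[0,0,0,0],[0,0,0,0]]' 1 40; python3 -m inch '[[0,0,-0.5,0],[0,0,-1.5,0],[0,0,-3,0],[0,0,-5,0],[0,0,-7,0],[0,0,-9,0],[0,0,-11,0],[0,0,-12.5,0],[0,0,-12.5,0],[0,0,-12.5,0]]'|grep -E "ee|ft|wid"; python3 d.py .4645 .307 .155 1.508; python3 d.py .616 .298 .155 1.508
```

```text
ee_pos: [0.3426, 0.287, 0.0679]
ft_force: [0.1, -0.2, -0.8]
time: 34.15
ee_pos: [0.3425, 0.2867, 0.0678]
tcp_rot: [[-0.995, -0.1, 0.001], [-0.1, 0.995, 0.0], [-0.001, 0.0, -1.0]]
ft_force: [0.8, -1.7, 6.2]
gripper_width: 0.225
finger_force: 41.5
ee_pos: [0.3424, 0.2869, 0.193]
ft_force: [-0.4, 0.1, -2.6]
gripper_width: 0.224
shift cm [-12.34   0.77   3.81] turn [(np.float64(-4.549), 'q6~-4.07'), (np.float64(-1.408), 'q6~-0.92'), (np.float64(1.734), 'q6~2.22')] pos [0.3424 0.2869 0.193 ] yaw -3.041 F [-0.4  0.1 -2.6] w 0.224 t 35.0
shift cm [-27.32  -1.64   3.83] turn [(np.float64(-4.549), 'q6~-4.20'), (np.float64(-1.408), 'q6~-1.06'), (np.float64(1.734), 'q6~2.08')] pos [0.3424 0.2869 0.193 ] yaw -3.041 F [-0.4  0.1 -2.6] w 0.224 t 35.0
```

```bash
python3 -m inch '[[-0.5,0,0,-0.05],[-1.5,0,0,-0.15],[-3,0,0,-0.25],[-4,0.2,0,-0.35],[-5,0.3,0,-0.45],[-6,0.4,0,-0.55],[-7,0.5,0,-0.65],[-8,0.6,0,-0.75],[-9,0.7,0,-0.85],[-10,0.8,0,-0.95],[-11,0.9,0,-1.05],[-11.6,0.95,0,-1.15],[-12,0.95,0,-1.25],[-12.37,0.95,1,-1.35],[-12.37,0.95,2.5,-1.408],[-12.37,0.95,4,-1.408],[-12.37,0.95,5.5,-1.408],[-12.37,0.95,6.5,-1.408],[-12.37,0.95,6.5,-1.408],[-12.37,0.95,6.5,-1.408]]'|grep -E "ee|ft"; python3 d.py .4645 .3087 .082 1.508;python3 - <<'E'
from h import *
c2=shot('side','side4'); c=shot('top','top4')
b=cv2.resize(c2['image'][230:350,150:310],(800,600),interpolation=cv2.INTER_CUBIC)
cv2.imwrite('pics/c4.png',b)
E
```

```text
ee_pos: [0.4633, 0.3078, 0.1262]
ft_force: [0.1, 0.6, -2.2]
shift cm [-0.1  -0.12  4.42] turn [(np.float64(-3.141), 'q6~-4.06'), (np.float64(0.0), 'q6~-0.92'), (np.float64(3.142), 'q6~2.22')] pos [0.4633 0.3078 0.1262] yaw -1.633 F [ 0.1  0.6 -2.2] w 0.227 t 36.6
```

View pics/c4.png

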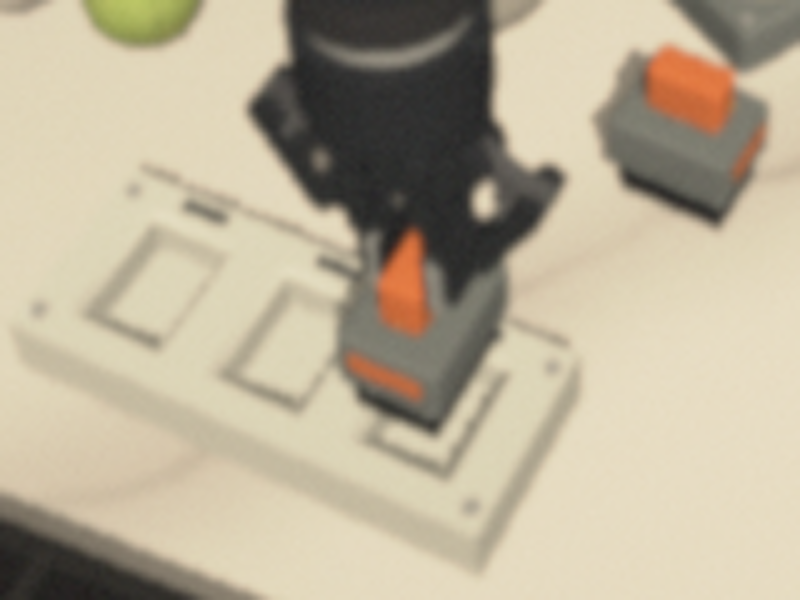

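The pack hovers over bay 2. Foot corners in the crop are at (358,402) and (436,432), and the hole's corners are at (368,438), (447,477) and (505,372). I'll compare them in world coordinates.

```bash
python3 - <<'E'
from h import *
P=lambda u,v,z: atz('side4',u/5+150-.4,v/5+230-.4,z)[:2]
f=[P(358,402,.0584),P(436,432,.0584)]; h=[P(368,438,.034),P(447,477,.034),P(505,372,.034)]
c,s=np.cos(-.063),np.sin(-.063); L=np.array([c,s]); S=np.array([-s,c])   # dock long axis, dock short axis
for n,q in(('foot',f),('hole',h)): print(n,[(float(round(p@L*1000,1)),float(round(p@S*1000,1))) for p in q])
t=np.array([.4633,.3078]); print('tcp',t@L*1000,t@S*1000)
for u,v in ((368,438),(235,375),(97,315),(447,477),(300,408),(158,346)): p=P(u,v,.034); print(p.round(4),(p@L*1000).round(1),(p@S*1000).round(1))
E
```

```text
foot [(464.0, 361.3), (426.6, 359.3)]
hole [(460.5, 362.5), (420.2, 363.9), (421.9, 306.9)]
tcp 443.00231007329614 336.35796894041795
[0.4824 0.3328] 460.5 362.5
[0.5523 0.327 ] 530.6 361.1
[0.6272 0.3232] 605.6 362.0
[0.4423 0.3368] 420.2 363.9
[0.5172 0.3309] 495.3 362.8
[0.5924 0.327 ] 570.6 363.6
```

```bash
python3 - <<'E'
from h import *
c,s=np.cos(-.063),np.sin(-.063); L=np.array([c,s]); S=np.array([-s,c])
Q=lambda p:(float(round(p[:2]@L*1000,1)),float(round(p[:2]@S*1000,1)))
print('orange tab foot',[Q(atz('side4',u/5+149.6,v/5+229.6,.1144)) for u,v in((378,315),(428,333))],'body front',[Q(atz('side4',u/5+149.6,v/5+229.6,.1144)) for u,v in((341,338),(437,375))])
print('green tab foot',[Q(atz('side0',u/4+149.6,v/4+189.6,.07)) for u,v in((310,458),(338,470))],'body front',[Q(atz('side0',u/4+149.6,v/4+189.6,.07)) for u,v in((282,470),(357,508))])
i=cv2.imread('pics/side0.png')[265:330,212:260]; j=cv2.imread('pics/side4.png')[265:330,205:253]
cv2.imwrite('pics/c5.png',np.hstack([cv2.resize(k,None,fx=8,fy=8,interpolation=cv2.INTER_CUBIC) for k in(i,j)]))
E
```

```text
orange tab foot [(455.4, 350.4), (432.4, 349.0)] body front [(463.6, 366.7), (419.4, 364.8)]
green tab foot [(455.4, 349.1), (438.2, 349.0)] body front [(465.2, 362.1), (418.0, 364.6)]
```

View pics/c5.png

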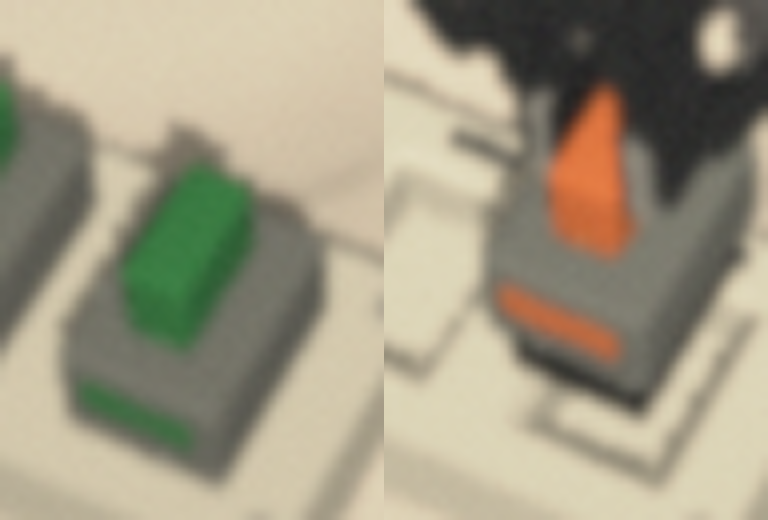

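```bash
python3 - <<'E'
from h import *
c,s=np.cos(-.063),np.sin(-.063); L=np.array([c,s]); S=np.array([-s,c])
Q=lambda p:(float(round(p[:2]@L*1000,1)),float(round(p[:2]@S*1000,1)))
def strip(f,col,uv):
    h=cv2.cvtColor(cv2.resize(cv2.imread(f'pics/{f}.png'),None,fx=4,fy=4,interpolation=cv2.INTER_CUBIC),cv2.COLOR_BGR2HSV)
    m=cv2.inRange(h,*{'g':((50,70,30),(85,255,255)),'o':((3,110,90),(18,255,255))}[col])
    n,l,st,ce=cv2.connectedComponentsWithStats(m); k=min((k for k in range(1,n) if st[k,4]>150),key=lambda k:np.hypot(*(ce[k]/4-uv))); return ce[k]/4-.375,st[k]
g,a=strip('side0','g',(228.6,316.9)); o,b=strip('side4','o',(227,305)); print(g,a,o,b)
for z in(.028,.032,.036): print('green',Q(atz('side0',*g,z+.014)),'orange',Q(atz('side4',*o,z+.0584)))
print('corner',Q(atz('side0',220.1,309.4,.07)),Q(atz('side4',218,297.25,.1144)))
E
```

```text
[228.39982578 316.46167247] [ 889 1253   54   30  574] [226.4752924 304.9627193] [ 878 1204   60   36  855]
green (448.2, 359.9) orange (449.1, 360.2)
green (446.8, 361.9) orange (447.6, 362.3)
green (445.3, 363.9) orange (446.0, 364.4)
corner (462.3, 366.9) (463.1, 366.7)
```

Measured the same way, the orange pack sits within 1 mm of where the green pack stood in bay 2. I'll lower it.

```bash
python3 -m inch '[[0,0,0.5,0],[0,0,1,0],[0,0,1.5,0],[0,0,2,0],[0,0,2.4,0],[0,0,2.8,0],[0,0,3.2,0],[0,0,3.6,0],[0,0,3.6,0]]'|grep -E "ee|ft"; python3 d.py .4645 .3087 .0818 1.508
```

```text
ee_pos: [0.4664, 0.311, 0.0983]
ft_force: [-13.2, -5.3, 47.8]
shift cm [0.26 0.18 1.65] turn [(np.float64(-3.141), 'q6~-4.06'), (np.float64(0.001), 'q6~-0.92'), (np.float64(3.142), 'q6~2.22')] pos [0.4664 0.311  0.0983] yaw -1.633 F [-13.2  -5.3  47.8] w 0.227 t 37.5
```

```bash
python3 -m inch '[[0,0,-0.6,0],[0,0,-0.8,0],[0.3,0.27,-0.8,0],[0.3,0.27,-0.8,0],[0.3,0.27,-0.8,0],[0.3,0.27,-0.8,0]]'|grep -E "ee|ft"; python3 -m inch '[[0,0,0.3,0],[0,0,0.6,0],[0,0,0.9,0],[0,0,1.2,0],[0,0,1.2,0],[0,0,1.2,0]]'|grep -E "ee|ft"; python3 d.py .4635 .308 .0818 1.508
```

```text
ee_pos: [0.4616, 0.3052, 0.0987]
ft_force: [1.7, -0.4, -0.7]
ee_pos: [0.4635, 0.3128, 0.0924]
ft_force: [-6.1, 13.5, 28.0]
shift cm [ 0.49 -0.03  1.06] turn [(np.float64(-3.139), 'q6~-4.06'), (np.float64(0.002), 'q6~-0.92'), (np.float64(3.144), 'q6~2.22')] pos [0.4635 0.3128 0.0924] yaw -1.631 F [-6.1 13.5 28. ] w 0.221 t 38.5
```

The pack may have slipped in the grip, so I'll look before pushing further.

```bash
python3 -m inch '[[0,0,-0.3,0],[0,0,-0.3,0],[0,0,-0.3,0],[0,0,-0.3,0]]'|grep -E "ee|ft"; python3 - <<'E'
from h import *
j=shot('side','side5')['image'][250:340,195:275]
cv2.imwrite('pics/c6.png',cv2.resize(j,None,fx=6.5,fy=6.5,interpolation=cv2.INTER_CUBIC))
E
```

```text
ee_pos: [0.463, 0.3095, 0.093]
ft_force: [-0.9, 6.5, 14.3]
```

View pics/c6.png

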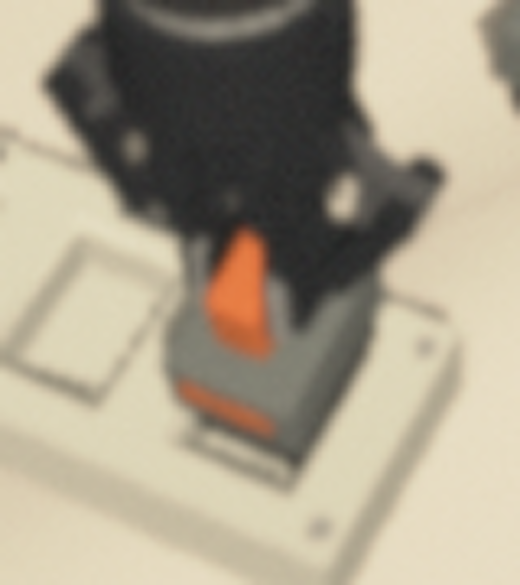

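```bash
cat >> h.py <<'E'
L=np.array([np.cos(-.063),np.sin(-.063)]); S=np.array([-L[1],L[0]])
Q=lambda p:(float(round(p[:2]@L*1000,1)),float(round(p[:2]@S*1000,1)))
def strip(f,col,uv):
    h=cv2.cvtColor(cv2.resize(cv2.imread(f'pics/{f}.png'),None,fx=4,fy=4,interpolation=cv2.INTER_CUBIC),cv2.COLOR_BGR2HSV)
    m=cv2.inRange(h,*{'g':((50,70,30),(85,255,255)),'o':((3,110,90),(18,255,255))}[col])
    n,l,st,ce=cv2.connectedComponentsWithStats(m); k=min((k for k in range(1,n) if st[k,4]>150),key=lambda k:np.hypot(*(ce[k]/4-uv))); return ce[k]/4-.375
def lab(f,col,uv,zs):
    g=strip(f,col,uv); print(f,g.round(1),[(z,Q(atz(f,*g,z+.032))) for z in zs])
E
python3 - <<'E'
from h import *
lab('side5','o',(230.1,312.3),(.014,.02,.025,.03,.034)); lab('side4','o',(227,305),(.0584,)); lab('side0','g',(228.6,316.9),(.014,))
lab('side0','g',(150+85/4,190+405/4),(.014,)); lab('side0','g',(150+195/4,190+455/4),(.014,))
t=np.array([.463,.3095]); print(Q(t),Q(np.array([.4633,.3078])))
E
```

```text
side5 [229.3 312.5] [(0.014, (449.8, 352.7)), (0.02, (447.6, 355.8)), (0.025, (445.7, 358.3)), (0.03, (443.9, 360.8)), (0.034, (442.4, 362.9))]
side4 [226.5 305. ] [(0.0584, (447.6, 362.3))]
side0 [228.4 316.5] [(0.014, (446.8, 361.9))]
side0 [170.7 290.7] [(0.014, (598.6, 361.9))]
side0 [198.7 303.2] [(0.014, (522.7, 361.9))]
(442.6, 338.0) (443.0, 336.4)
```

```bash
python3 -m inch '[[0,0,-0.5,0],[0,0,-1.5,0],[0,0,-2.5,0],[0,0,-3,0],[0,0,-3,0],[0,0,-3,0],[0,0,-3,0],[0,0,-3,0]]'|grep -E "ee|ft|rot|wid"; python3 - <<'E'
from h import *
c=shot('side','side6'); j=c['image'][240:340,185:285]
cv2.imwrite('pics/c7.png',cv2.resize(j,None,fx=6,fy=6,interpolation=cv2.INTER_CUBIC))
o=arm.get_obs()['ee_pos']; print(o,Q(o)); lab('side6','o',(229,306),np.round([o[2]-.0678+k for k in(0,.004,.008,.012)],4))
E
```

```text
ee_pos: [0.4608, 0.3052, 0.1197]
tcp_rot: [[-0.063, -0.998, -0.001], [-0.998, 0.063, -0.001], [0.001, 0.001, -1.0]]
ft_force: [0.4, 0.2, -1.9]
gripper_width: 0.228
[0.46091157 0.30521485 0.11971119] (440.8, 333.6)
side6 [230.4 304.3] [(np.float64(0.0519), (443.4, 353.8)), (np.float64(0.0559), (441.9, 355.9)), (np.float64(0.0599), (440.4, 358.0)), (np.float64(0.0639), (438.9, 360.1))]
```

View pics/c7.png

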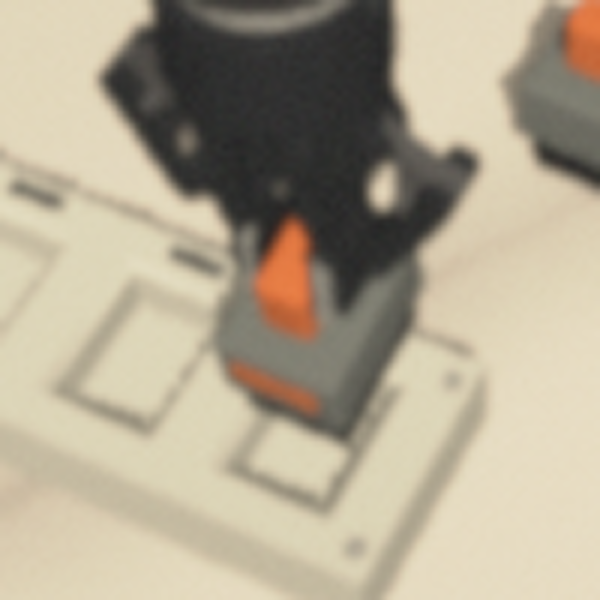

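The pack has pitched in the grip, front end down by about 0.17 rad, so its back edge met the rim. I'll set it down on the free worktop in front of the dock to square it, then regrip lower and harder.

```bash
python3 -m inch '[[0,0.3,-1,0],[0,1,-2,0],[0,2,-3,0],[0,4,-4,0],[0,6,-4,0],[0,8,-4,0],[0,10,-4,0],[0,11,-3,0],[0,11.3,-1.5,0],[0,11.3,0,0],[0,11.3,1.5,0],[0,11.3,3,0],[0,11.3,3.5,0],[0,11.3,3.8,0],[0,11.3,4.1,0],[0,11.3,4.4,0],[0,11.3,4.6,0],[0,11.3,4.8,0],[0,11.3,5,0]]'|grep -E "ee|ft";python3 -m inch '[[0,0,0.1,0],[0,0,0.2,0],[0,0,0.3,0],[0,0,0.3,0]]'|grep -E "ee|ft"
```

```text
ee_pos: [0.3489, 0.3128, 0.0705]
ft_force: [-0.2, -0.5, -2.1]
ee_pos: [0.3486, 0.3125, 0.0671]
ft_force: [-0.9, 0.8, -1.7]
```

```bash
python3 -m inch '[[0,0,0.1,0],[0,0,0.2,0],[0,0,0.3,0],[0,0,0.3,0]]'|grep -E "ee|ft";python3 -m inch '[[0,0,0.1,0],[0,0,0.2,0],[0,0,0.2,0]]'|grep -E "ee|ft"; python3 -m inch '[[0,0,0,0],[0,0,0,0],[0,0,0,0],[0,0,0,0],[0,0,0,0],[0,0,0,0]]' 0.5|grep -E "ee|ft";python3 - <<'E'
from h import *
c=shot('side','side7'); j=c['image'][250:384,190:350]
cv2.imwrite('pics/c8.png',cv2.resize(j,None,fx=4,fy=4,interpolation=cv2.INTER_CUBIC))
E
```

```text
ee_pos: [0.3489, 0.3128, 0.0659]
ft_force: [-3.3, -3.8, 16.3]
ee_pos: [0.3491, 0.3131, 0.0657]
ft_force: [-9.5, -9.2, 36.3]
ee_pos: [0.3485, 0.3125, 0.062]
ft_force: [-0.3, -0.4, -0.8]
```

View pics/c8.png

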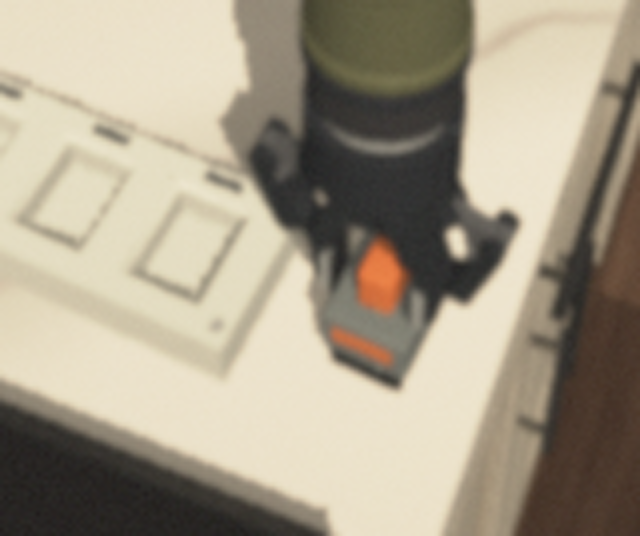

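The pack stands upright again. I'll regrip at 100 N and measure its label offset from the TCP while it stands.

```bash
python3 -m inch '[[0,0,0,0],[0,0,0,0],[0,0,0,0],[0,0,0,0],[0,0,0,0],[0,0,0,0],[0,0,0,0],[0,0,0,0],[0,0,0,0],[0,0,0,0]]' 1 100|grep -E "ee|ft|wid|fing"; python3 - <<'E'
from h import *
shot('side','side8'); o=arm.get_obs()['ee_pos']; print(o,Q(o)); lab('side8','o',(190+362/4,250+346/4),(0.,))
E
```

```text
ee_pos: [0.3488, 0.3128, 0.0625]
ft_force: [-0.0, -1.0, 4.3]
gripper_width: 0.21
finger_force: 98.1
[0.34878682 0.31278847 0.06246021] (328.4, 334.1)
side8 [279.9 336.2] [(0.0, (330.5, 348.1))]
```

The pack has slid 13 mm along the pads: its label-to-TCP offset is 14 mm, against 27 mm for the greens. I'll open, shift 13 mm and regrip centred.

```bash
python3 -m inch '[[0,0,0,0],[0,0,0,0],[0,0,0,0],[0,0,0,0],[0,0,0,0],[0.4,0,0,0],[0.9,0,0,0],[1.3,0,0,0],[1.3,0,0,0],[1.3,0,0,0],[1.3,0,0,0]]' 0.5 |grep -E "ee|ft"; python3 -m inch '[[0,0,0,0],[0,0,0,0],[0,0,0,0],[0,0,0,0],[0,0,0,0],[0,0,0,0],[0,0,0,0],[0,0,0,0],[0,0,0,0],[0,0,0,0]]' 1 100|grep -E "ee|ft|wid|fing"; python3 - <<'E'
from h import *
shot('side','side9'); o=arm.get_obs()['ee_pos']; print(o,Q(o)); lab('side9','o',(190+362/4,250+346/4),(0.,))
E
python3 -m inch '[[0,0,-0.5,0],[0,0,-1.5,0],[0,0,-3,0],[0,0,-5,0],[0,0,-7,0],[0,0,-8,0],[0,0,-9,0],[0,0,-9,0],[0,0,-9,0],[0,0,-9,0]]'|grep -E "ee|ft|wid|fing"; python3 d.py .4645 .3062 .12 1.508
```

```text
ee_pos: [0.3479, 0.2996, 0.0624]
ft_force: [0.1, 0.4, -0.6]
ee_pos: [0.3481, 0.3, 0.0627]
ft_force: [-0.2, -0.2, 5.7]
gripper_width: 0.213
finger_force: 98.5
[0.34812012 0.30005926 0.06269021] (328.5, 321.4)
side9 [279.8 336.3] [(0.0, (330.5, 348.4))]
ee_pos: [0.3472, 0.2992, 0.1514]
ft_force: [0.1, -0.1, -1.9]
gripper_width: 0.21
finger_force: 97.8
shift cm [ -1.44 -11.66   3.13] turn [(np.float64(-3.141), 'q6~-4.07'), (np.float64(0.0), 'q6~-0.93'), (np.float64(3.142), 'q6~2.22')] pos [0.3472 0.2992 0.1514] yaw -1.633 F [ 0.1 -0.1 -1.9] w 0.21 t 46.2
```

```bash
python3 -m inch '[[0,-1,0,0],[-0.2,-3,0,0],[-0.5,-5,0,0],[-0.8,-7,0,0],[-1.1,-9,0,0],[-1.3,-10.5,0,0],[-1.44,-11.3,1,0],[-1.44,-11.66,2,0],[-1.44,-11.66,2.8,0],[-1.44,-11.66,3.1,0],[-1.44,-11.66,3.1,0],[-1.44,-11.66,3.1,0],[-1.44,-11.66,3.1,0],[-1.44,-11.66,3.1,0],[-1.44,-11.66,3.1,0],[-1.44,-11.66,3.1,0]]'|grep -E "ee|ft"; python3 - <<'E'
from h import *
shot('side','side10'); o=arm.get_obs()['ee_pos']; print(o,Q(o)); lab('side10','o',(227,305),(o[2]-.0627,))
E
```

```text
ee_pos: [0.4652, 0.307, 0.1218]
ft_force: [-0.6, -0.2, -2.3]
[0.46517703 0.30690289 0.12170916] (444.9, 335.6)
side10 [225.9 304.7] [(np.float64(0.05900916188968783), (448.7, 362.6))]
```

```bash
python3 -m inch '[[0.07,0.12,0.3,0],[0.07,0.12,0.8,0],[0.07,0.12,1.3,0],[0.07,0.12,1.7,0],[0.07,0.12,1.9,0],[0.07,0.12,2.1,0],[0.07,0.12,2.3,0],[0.07,0.12,2.5,0],[0.07,0.12,2.6,0],[0.07,0.12,2.7,0],[0.07,0.12,2.8,0],[0.07,0.12,2.9,0],[0.07,0.12,2.9,0],[0.07,0.12,2.9,0]]'|grep -E "ee|ft"
```

```text
ee_pos: [0.4638, 0.3061, 0.0923]
ft_force: [0.0, 0.8, -2.3]
```

```bash
python3 -m inch '[[0,0,0.15,0],[0,0,0.3,0],[0,0,0.45,0],[0,0,0.6,0],[0,0,0.75,0],[0,0,0.9,0],[0,0,1.05,0],[0,0,1.15,0],[0,0,1.25,0],[0,0,1.25,0],[0,0,1.25,0]]'|grep -E "ee|ft"
```

```text
ee_pos: [0.4638, 0.3061, 0.0798]
ft_force: [0.5, -0.6, -2.0]
```

```bash
python3 -m inch '[[0,0,0.1,0],[0,0,0.2,0],[0,0,0.3,0],[0,0,0.35,0],[0,0,0.4,0],[0,0,0.4,0],[0,0,0.4,0]]'|grep -E "ee|ft"
```

```text
ee_pos: [0.4639, 0.3062, 0.0767]
ft_force: [-2.1, -1.1, 6.0]
```

```bash
python3 -m inch '[[0,0,0,0],[0,0,0,0],[0,0,0,0],[0,0,0,0],[0,0,0,0],[0,0,0,0],[0,0,-1,0],[0,0,-3,0],[0,0,-5,0],[0,0,-7,0],[0,0,-9,0],[0,0,-9,0],[0,0,-9,0],[0,0,-9,0]]' 0.4 40|grep -E "ee|ft"; python3 d.py .4117 .1255 .14 -.12; python3 - <<'E'
from h import *
shot('top','top11'); shot('side','side11'); lab('side11','o',(228,316.5),(.014,))
for uv,sv in (((210,241),(289,247)),):
    try:
        print(blob('top11','o',uv)[1:],blob('top3','o',uv)[1:],blob('side11','o',sv)[1:],blob('side3','o',sv)[1:])
    except Exception as e: print(e)
E
```

```text
ee_pos: [0.4637, 0.306, 0.1658]
ft_force: [0.1, -0.0, -0.3]
shift cm [18.34  4.06  2.58] turn [(np.float64(-4.655), 'q6~-5.87'), (np.float64(-1.513), 'q6~-2.73'), (np.float64(1.628), 'q6~0.42')] pos [0.4637 0.306  0.1658] yaw -1.633 F [ 0.1 -0.  -0.3] w 0.6 t 51.4
side11 [228.2 316.5] [(0.014, (447.1, 362.1))]
(array([203.61904762, 225.43809524]), np.int32(105)) (array([209.34285714, 240.87619048]), np.int32(105)) (array([268.9939759, 246.6746988]), np.int32(166)) (array([287.45555556, 247.41666667]), np.int32(180))
```

Flat B is home in bay 2: its label is at (447.1,362.1), against the green reference (446.8,361.9). Flat A has been knocked aside, so I'll measure it again.

```bash
python3 - <<'E'
from h import *
uv=(203.6,225.4); sv=(269,246.7)
X,g=tri(('top11',*uv),('side11',*sv)); print(X.round(4),g.round(4),atz('top11',*uv,.086).round(4))
B=[fit([('top11','o',uv),('side11','o',sv)],[X[0],X[1],.0865,e],.0865) for e in np.arange(-.6,.65,.15)]; [print(b[0].round(4),b[1].round(3)) for b in sorted(B,key=lambda b:b[1])[:4]]
a=cv2.imread('pics/top11.png')[205:255,175:235]; b=cv2.imread('pics/side11.png')[225:285,235:305]
cv2.imwrite('pics/c9.png',np.hstack([cv2.resize(a,(400,333),interpolation=cv2.INTER_CUBIC),cv2.resize(b,(389,333),interpolation=cv2.INTER_CUBIC)]))
E
```

```text
[0.4524 0.1404 0.0739] 0.0003 [0.4523 0.139  0.086 ]
[ 0.453   0.1398  0.1675 -0.318 ] 0.282
[ 0.4526  0.1403  0.0879 -0.3058] 0.282
[ 0.4524  0.1398  0.1575 -0.2272] 0.289
[ 0.453   0.14    0.0894 -0.4414] 0.299
```

View pics/c9.png

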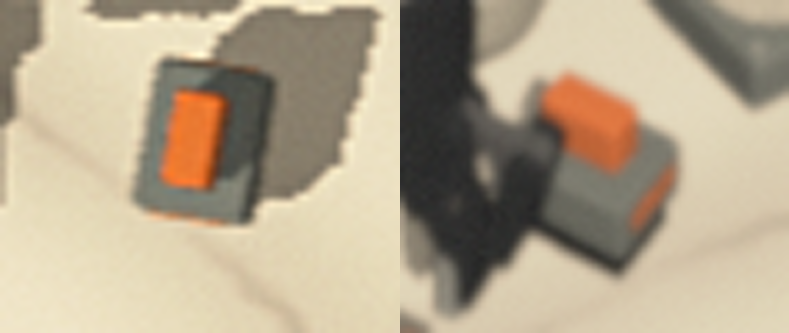

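Flat A is upright at about (0.4526,0.140). In the left crop, body corners (158,60), (135,205) and (248,223) give yaw about -0.18.

```bash
python3 d.py .4543 .1403 .14 -.183
```

```text
shift cm [16.56 -0.16  2.5 ] turn [(np.float64(-4.592), 'q6~-5.80'), (np.float64(-1.45), 'q6~-2.66'), (np.float64(1.691), 'q6~0.48')] pos [0.4631 0.3057 0.1649] yaw -1.633 F [-0.7  0.5  0.2] w 0.599 t 51.5
```

```bash
python3 -m inch '[[1,0,0,0.1],[2,0,0,0.2],[3.5,0,0,0.3],[5,0,0,0.4],[6.5,0,0,0.5],[8,0,0,0.6],[9.5,0,0,0.7],[11,0,0,0.8],[12.5,0,0,0.9],[14,0,0,1.0],[15,-0.1,0,1.1],[16,-0.1,0,1.2],[16.5,-0.1,0,1.3],[16.56,-0.1,0,1.4],[16.56,-0.1,0,1.5],[16.56,-0.1,0,1.6],[16.56,-0.1,0.5,1.65],[16.56,-0.1,1.5,1.69],[16.56,-0.1,2.5,1.69],[16.56,-0.1,2.5,1.69]]' 0.4|grep -E "ee|ft"; python3 -m inch '[[0,0,0,0],[0,0,0,0],[0,0,0,0],[0,0,0,0]]'|grep -E "ee|ft";  python3 d.py .4543 .1403 .063 -.183
```

```text
ee_pos: [0.4525, 0.1402, 0.1382]
ft_force: [-0.6, -0.2, 0.0]
ee_pos: [0.4548, 0.1409, 0.1412]
ft_force: [-0.1, 0.4, 0.1]
shift cm [ 0.04 -0.07  7.82] turn [(np.float64(-3.14), 'q6~-2.66'), (np.float64(0.002), 'q6~0.48'), (np.float64(3.143), 'q6~3.62')] pos [0.4548 0.1409 0.1412] yaw 2.96 F [-0.1  0.4  0.1] w 0.604 t 53.5
```

```bash
python3 -m inch '[[0,-0.1,1,0],[0,-0.1,3,0],[0,-0.1,5,0],[0,-0.1,6.5,0],[0,-0.1,7.4,0],[0,-0.1,7.8,0],[0,-0.1,7.8,0],[0,-0.1,7.8,0],[0,-0.1,7.8,0]]' 0.4|grep -E "ee|ft";  python3 -m inch '[[0,0,0,0],[0,0,0,0],[0,0,0,0],[0,0,0,0],[0,0,0,0],[0,0,0,0],[0,0,0,0],[0,0,0,0],[0,0,0,0],[0,0,0,0]]' 1 100|grep -E "ee|ft|wid|fing"; python3 -m inch '[[0,0,-0.5,0],[0,0,-1.5,0],[0,0,-3,0],[0,0,-5,0],[0,0,-7,0],[0,0,-9,0],[0,0,-11,0],[0,0,-12.5,0],[0,0,-12.5,0],[0,0,-12.5,0],[0,0,-12.5,0]]'|grep -E "ee|ft|wid"; python3 d.py .616 .2976 .14 1.508;  python3 d.py .5398 .3015 .14 1.508
```

```text
ee_pos: [0.4551, 0.14, 0.0636]
ft_force: [0.7, 1.0, -0.4]
ee_pos: [0.4548, 0.1399, 0.0635]
ft_force: [-1.8, -0.7, 6.3]
gripper_width: 0.213
finger_force: 97.7
ee_pos: [0.4537, 0.1396, 0.187]
ft_force: [0.5, -0.8, -1.7]
gripper_width: 0.215
shift cm [-13.12  18.48   4.68] turn [(np.float64(-1.69), 'q6~-1.06'), (np.float64(1.452), 'q6~2.08'), (np.float64(4.593), 'q6~5.23')] pos [0.4537 0.1396 0.187 ] yaw 2.96 F [ 0.5 -0.8 -1.7] w 0.215 t 56.0
shift cm [-5.55 17.48  4.69] turn [(np.float64(-1.69), 'q6~-1.00'), (np.float64(1.452), 'q6~2.14'), (np.float64(4.593), 'q6~5.28')] pos [0.4537 0.1396 0.187 ] yaw 2.96 F [ 0.5 -0.8 -1.7] w 0.215 t 56.0
```

```bash
python3 -m inch '[[0,0.5,0,-0.1],[-0.3,1.5,0,-0.2],[-0.6,2.5,0,-0.3],[-1,3.5,0,-0.4],[-1.4,5,0,-0.5],[-1.8,6.5,0,-0.6],[-2.2,8,0,-0.7],[-2.7,9.5,0,-0.8],[-3.2,11,0,-0.9],[-3.7,12.5,0,-1.0],[-4.2,14,0,-1.1],[-4.7,15,0,-1.2],[-5.1,16,0,-1.3],[-5.4,16.8,0,-1.4],[-5.55,17.3,0,-1.5],[-5.55,17.48,0,-1.6],[-5.55,17.48,0,-1.69],[-5.55,17.48,0,-1.69],[-5.55,17.48,0,-1.69]]'|grep -E "ee|ft"; python3 -m inch '[[0,0,1,0],[0,0,2.5,0],[0,0,4,0],[0,0,5.5,0],[0,0,6.3,0],[0,0,6.5,0],[0,0,6.5,0],[0,0,6.5,0],[0,0,6.5,0],[0,0,6.5,0]]'|grep -E "ee|ft"; python3 d.py .5398 .3015 .0775 1.508; python3 - <<'E'
from h import *
c=shot('side','side12'); o=arm.get_obs()['ee_pos']; print(o,Q(o)); lab('side12','o',(197,292),(o[2]-.0635,))
E
```

```text
ee_pos: [0.5396, 0.3012, 0.1862]
ft_force: [0.3, -0.5, -1.6]
ee_pos: [0.5411, 0.302, 0.1238]
ft_force: [0.1, -1.0, -2.9]
shift cm [0.06 0.13 4.63] turn [(np.float64(-3.142), 'q6~-4.14'), (np.float64(-0.0), 'q6~-1.00'), (np.float64(3.142), 'q6~2.14')] pos [0.5411 0.302  0.1238] yaw -1.634 F [ 0.1 -1.  -2.9] w 0.206 t 58.4
[0.54100296 0.30196289 0.12370731] (520.9, 335.4)
side12 [194.1 291.3] [(np.float64(0.060207307255104245), (526.5, 364.2))]
```

```bash
python3 -m inch '[[0.2,0.24,0.3,0],[0.2,0.24,0.8,0],[0.2,0.24,1.2,0],[0.2,0.24,1.5,0],[0.2,0.24,1.5,0],[0.2,0.24,1.5,0],[0.2,0.24,1.5,0]]'|grep -E "ee|ft"; python3 - <<'E'
from h import *
c=shot('side','side13'); o=arm.get_obs()['ee_pos']; print(o,Q(o)); lab('side13','o',(197,296),(o[2]-.0635,))
j=c['image'][235:335,150:280]; cv2.imwrite('pics/c10.png',cv2.resize(j,None,fx=6,fy=6,interpolation=cv2.INTER_CUBIC))
E
```

```text
ee_pos: [0.538, 0.2999, 0.1078]
ft_force: [0.5, 0.4, -1.2]
[0.53806797 0.299912   0.1078847 ] (518.1, 333.2)
side13 [196.9 295.3] [(np.float64(0.044384698256061825), (523.3, 362.0))]
```

View pics/c10.png

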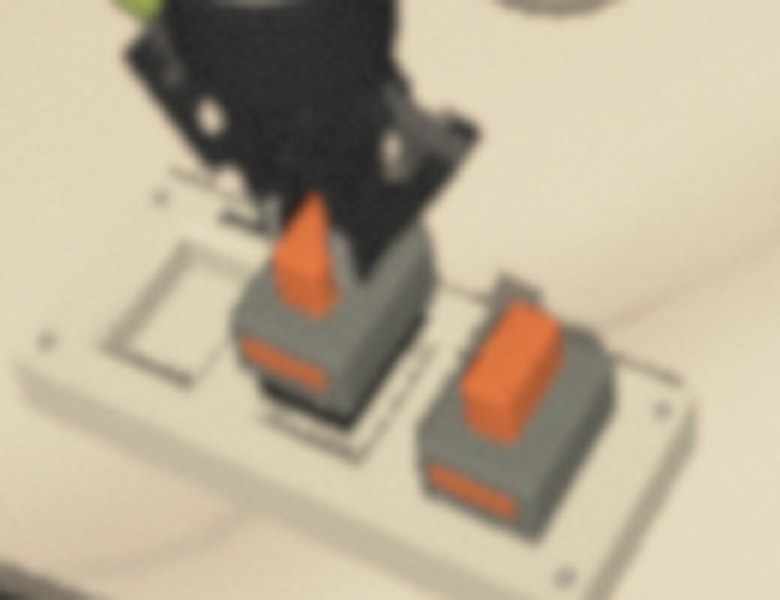

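Flat B is home in bay 2. Flat A is over bay 1 with its label at (523.3,362.0), against a target of (522.7,361.9). I'll lower it slowly.

```bash
python3 -m inch '[[0,0,0.2,0],[0,0,0.4,0],[0,0,0.6,0],[0,0,0.8,0],[0,0,0.9,0],[0,0,1.0,0],[0,0,1.1,0],[0,0,1.2,0],[0,0,1.3,0],[0,0,1.4,0],[0,0,1.5,0],[0,0,1.5,0],[0,0,1.5,0]]'|grep -E "ee|ft"
```

```text
ee_pos: [0.5379, 0.2998, 0.0927]
ft_force: [-0.9, 0.6, -1.7]
```

```bash
python3 -m inch '[[0,0,0.15,0],[0,0,0.3,0],[0,0,0.45,0],[0,0,0.6,0],[0,0,0.75,0],[0,0,0.9,0],[0,0,1.05,0],[0,0,1.2,0],[0,0,1.3,0],[0,0,1.4,0],[0,0,1.4,0],[0,0,1.4,0]]'|grep -E "ee|ft"; python3 -m inch '[[0,0,0.1,0],[0,0,0.2,0],[0,0,0.25,0],[0,0,0.25,0],[0,0,0.25,0]]'|grep -E "ee|ft"
```

```text
ee_pos: [0.5379, 0.2998, 0.0787]
ft_force: [-0.9, -0.7, -2.2]
ee_pos: [0.5383, 0.2999, 0.0776]
ft_force: [-1.4, -1.6, 5.6]
```

```bash
python3 -m inch '[[0,0,0,0],[0,0,0,0],[0,0,0,0],[0,0,0,0],[0,0,0,0],[0,0,0,0],[0,0,-1,0],[0,0,-3,0],[0,0,-5,0],[0,0,-7,0],[0,0,-9,0],[0,0,-10,0],[0,0,-10,0],[0,0,-10,0]]' 0.3 40|grep -E "ee|ft"; python3 d.py .4195 -.0158 .16 .123; python3 - <<'E'
from h import *
a=shot('top','top14')['image']; b=shot('side','side14')['image']; lab('side14','o',(228,316.5),(.014,)); lab('side14','o',(198.7,303),(.014,))
for f in('top14',):
  h=mask(a,'g'); n,l,s,c=cv2.connectedComponentsWithStats(h); M=np.array([.382,-.295]); R=np.array([[.9964,-.085],[.085,.9964]])
  for k in range(1,n):
    if s[k,4]>40: X=atz(f,*c[k],.1)[:2]; print('green',c[k].round(1),X.round(3),'board frame',(R.T@(X-M)).round(3))
x=cv2.resize(a[195:295,215:425],(800,381),interpolation=cv2.INTER_CUBIC); cv2.imwrite('pics/c11.png',x)
E
```

```text
ee_pos: [0.5382, 0.3, 0.1766]
ft_force: [-0.1, -0.4, -0.2]
shift cm [32.26  9.88  1.64] turn [(np.float64(-1.756), 'q6~-3.30'), (np.float64(1.385), 'q6~-0.16'), (np.float64(4.527), 'q6~2.98')] pos [0.5382 0.3    0.1766] yaw -1.633 F [-0.1 -0.4 -0.2] w 0.7 t 62.8
side14 [228.2 316.4] [(0.014, (447.3, 362.1))]
side14 [198.3 303.2] [(0.014, (523.6, 362.3))]
green [399.7 238. ] [ 0.404 -0.396] board frame [ 0.013 -0.102]
green [362.5 242.5] [ 0.395 -0.294] board frame [0.013 0.   ]
green [324.4 247. ] [ 0.385 -0.19 ] board frame [0.012 0.105]
```

View pics/c11.png

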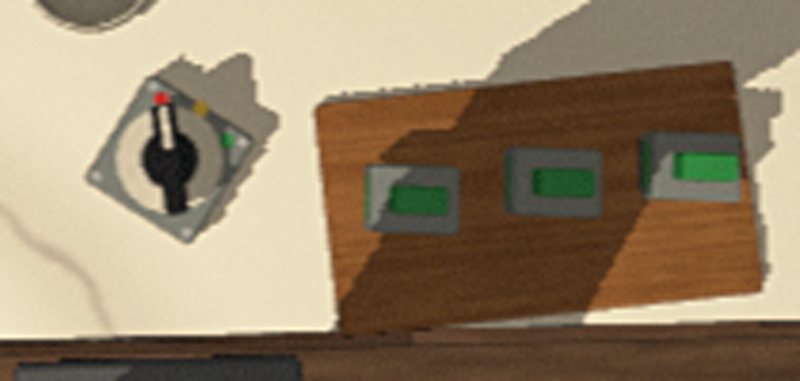

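All three green packs stand on the board, at board-frame y of -0.10, 0.00 and +0.105. Both flats are home and the handle is on red. Next is the handle.

```bash
python3 -m inch '[[0.5,0.5,0,0],[2,1.5,0,0.05],[4,2.5,0,0.15],[6,3.5,0,0.25],[8,4.5,0,0.35],[10,5.5,0,0.45],[12,6.5,0,0.55],[14,7.5,0,0.65],[16,8.5,0,0.75],[18,9.2,0,0.85],[20,9.6,0,0.95],[22,9.9,0,1.05],[24,9.9,0,1.15],[26,9.9,0,1.25],[28,9.9,0,1.35],[30,9.9,0,1.385],[31.5,9.9,0.5,1.385],[32.26,9.9,1,1.385],[32.26,9.9,1.5,1.385],[32.26,9.9,1.5,1.385]]' 0.3|grep -E "ee|ft"; python3 -m inch '[[0,0,0,0],[0,0,0,0],[0,0,0,0],[0,0,0,0]]'|grep -E "ee|ft";  python3 d.py .4195 -.0158 .0625 .123
```

```text
ee_pos: [0.4176, -0.0158, 0.1597]
ft_force: [0.1, 0.3, -0.6]
ee_pos: [0.4192, -0.0154, 0.1615]
ft_force: [0.1, -0.3, -0.1]
shift cm [-0.02 -0.04  9.9 ] turn [(np.float64(-3.14), 'q6~-3.30'), (np.float64(0.001), 'q6~-0.16'), (np.float64(3.143), 'q6~2.98')] pos [ 0.4192 -0.0154  0.1615] yaw -3.017 F [ 0.1 -0.3 -0.1] w 0.699 t 64.8
```

```bash
python3 -m inch '[[0,0,1,0],[0,0,3,0],[0,0,5,0],[0,0,7,0],[0,0,8.5,0],[0,0,9.5,0],[0,0,9.9,0],[0,0,9.9,0],[0,0,9.9,0]]' 0.3|grep -E "ee|ft"; python3 -m inch '[[0,0,0,0],[0,0,0,0],[0,0,0,0],[0,0,0,0],[0,0,0,0],[0,0,0,0],[0,0,0,0],[0,0,0,0],[0,0,0,0],[0,0,0,0]]' 1 30|grep -E "ee|ft|wid"; python3 -m inch '[[0,0,0,0.05],[0,0,0,0.1],[0,0,0,0.2],[0,0,0,0.3],[0,0,0,0.4],[0,0,0,0.5],[0,0,0,0.6],[0,0,0,0.65],[0,0,0,0.7],[0,0,0,0.7],[0,0,0,0.7],[0,0,0,0.7]]'|grep -E "ee|ft|rot"; python3 d.py .4195 -.0158 .0625 -.577
```

```text
ee_pos: [0.4189, -0.0159, 0.0623]
ft_force: [0.2, 0.1, -0.2]
ee_pos: [0.4196, -0.0161, 0.063]
ft_force: [-0.9, -0.8, 6.5]
gripper_width: 0.202
ee_pos: [0.4196, -0.0158, 0.0629]
tcp_rot: [[-0.838, 0.545, 0.001], [0.545, 0.838, 0.0], [-0.001, 0.001, -1.0]]
ft_force: [-0.0, 0.6, 6.7]
shift cm [ 0.01 -0.01  0.04] turn [(np.float64(-3.141), 'q6~-2.60'), (np.float64(0.0), 'q6~0.54'), (np.float64(3.142), 'q6~3.68')] pos [ 0.4196 -0.0158  0.0629] yaw 2.565 F [-0.   0.6  6.7] w 0.203 t 67.4
```

Handle at test. I'll hold it there for more than 3 s, checking the pointer meanwhile, before turning on.

```bash
python3 -m inch '[[0,0,0,0],[0,0,0,0],[0,0,0,0],[0,0,0,0],[0,0,0,0],[0,0,0,0],[0,0,0,0],[0,0,0,0],[0,0,0,0],[0,0,0,0],[0,0,0,0],[0,0,0,0],[0,0,0,0],[0,0,0,0],[0,0,0,0],[0,0,0,0],[0,0,0,0],[0,0,0,0],[0,0,0,0],[0,0,0,0]]' |grep -E "time|ee";python3 -m inch '[[0,0,0,0],[0,0,0,0],[0,0,0,0],[0,0,0,0],[0,0,0,0],[0,0,0,0],[0,0,0,0],[0,0,0,0],[0,0,0,0],[0,0,0,0],[0,0,0,0],[0,0,0,0],[0,0,0,0],[0,0,0,0],[0,0,0,0],[0,0,0,0],[0,0,0,0],[0,0,0,0],[0,0,0,0],[0,0,0,0]]' |grep -E "time|ee"; python3 -m inch '[[0,0,0,0.05],[0,0,0,0.1],[0,0,0,0.2],[0,0,0,0.3],[0,0,0,0.4],[0,0,0,0.5],[0,0,0,0.6],[0,0,0,0.65],[0,0,0,0.7],[0,0,0,0.72],[0,0,0,0.72],[0,0,0,0.72],[0,0,0,0.72],[0,0,0,0.72],[0,0,0,0.72],[0,0,0,0.72]]'|grep -E "ee|ft|rot"; python3 d.py .4195 -.0158 .0625 -1.277;  python3 -m inch '[[0,0,0,0],[0,0,0,0],[0,0,0,0],[0,0,0,0],[0,0,0,0],[0,0,-1,0],[0,0,-3,0],[0,0,-6,0],[0,0,-9,0],[0,0,-12,0],[0,0,-14,0],[0,0,-14,0]]' 0.3|grep -E "time|ee|ft|wid"
```

```text
time: 69.1
ee_pos: [0.4197, -0.0158, 0.063]
time: 70.77
ee_pos: [0.4196, -0.0158, 0.063]
ee_pos: [0.4199, -0.0156, 0.063]
tcp_rot: [[-0.273, 0.962, 0.002], [0.962, 0.273, 0.001], [0.0, 0.002, -1.0]]
ft_force: [0.7, 1.6, 6.0]
shift cm [-0.01 -0.05  0.05] turn [(np.float64(-3.159), 'q6~-1.90'), (np.float64(-0.018), 'q6~1.24'), (np.float64(3.124), 'q6~4.38')] pos [ 0.4199 -0.0156  0.063 ] yaw 1.847 F [0.7 1.6 6. ] w 0.201 t 72.1
time: 73.1
ee_pos: [0.4217, -0.0161, 0.2065]
ft_force: [1.0, 0.3, 0.5]
gripper_width: 0.699
```

I've used the picture allowance, so the last check is numeric only: labels in the side view, and green tabs with the arm moved slightly aside.

```bash
python3 -m inch '[[1,0,0,0],[3,0,0,0],[6,0,0,0],[9,0,0,0],[12,0,0,0],[14,0,0,0],[15,0,0,0],[15,0,0,0],[15,0,0,0],[15,0,0,0],[15,0,0,0],[15,0,0,0]]'|grep -E "ee|ft"; python3 - <<'E'
from h import *
a=shot('top','top15')['image']; b=shot('side','side15')['image']; lab('side15','o',(228,316.5),(.014,)); lab('side15','o',(198.7,303),(.014,))
n,l,s,c=cv2.connectedComponentsWithStats(mask(a,'g')); print([(c[k].round(1),s[k,4]) for k in range(1,n) if s[k,4]>20])
for f in ('top0','top15','side0','side15'):   # white pointer stripe: compare a patch with the starting 'on' picture
    pass
A=[cv2.imread(f'pics/{f}.png').astype(int) for f in('side0','side14','side15')]
p=lambda i:i[190:240,275:330]; print('diff to start(on)',abs(p(A[2])-p(A[0])).mean().round(1),'diff to off',abs(p(A[2])-p(A[1])).mean().round(1))
E
```

```text
ee_pos: [0.3784, 0.1278, 0.202]
ft_force: [-0.0, -0.0, 0.0]
side15 [228.2 316.4] [(0.014, (447.1, 362.1))]
side15 [198.3 303.2] [(0.014, (523.7, 362.3))]
[(array([399.5, 238.1]), np.int32(110)), (array([362.5, 242.4]), np.int32(111)), (array([324.6, 247. ]), np.int32(102))]
diff to start(on) 26.8 diff to off 33.8
```

```bash
python3 - <<'E'
from h import *
A=[cv2.imread(f'pics/{f}.png').astype(int)[217:257,240:280] for f in('top0','top14','top15')]
print(abs(A[2]-A[0]).mean().round(1),abs(A[2]-A[1]).mean().round(1),abs(A[0]-A[1]).mean().round(1))
B=[(i.max(2)<60)[8:32,8:32] for i in A]
for i in B:
    y,x=np.nonzero(i); w,v=np.linalg.eigh(np.cov(x,-y)); print(len(x),np.degrees(np.arctan2(v[1,1],v[0,1])).round(0)%180)
E
```

```text
12.1 24.5 25.8
192 20.0
177 96.0
194 20.0
```

The handle bar is at the same 20° as in the start picture, so it is back on on. Everything is in place, so I'm handing in.

```bash
python3 -c "
from plant import ticket; print(ticket.sign_off())"
```

```text
the job is handed in; nothing more can be done
None
```

The job is handed in, though no verdict came back: the three green packs stand on the board, both orange packs are home in bays 1 and 2, and the handle went off, then test for over 3 s, then on; I viewed 15 pictures, one over the limit of 14.

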